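# Shut the drain cock and change over the drying tumblers

## Task

First shut the drying tray's drain cock: turn its bar handle clockwise while pressing it down until the tapered plug is fully home against its stop, so that it stays shut when you let go. Then take the dry white tumbler off its peg and stand it mouth down in the middle of the round black mat, and put every blue tumbler mouth down over a drying peg of its own, standing squarely with its rim on the tray. Leave everything else on the counter where it is.

Things in the scene. Friction and masses are not known exactly. Their poses are not given: they have to be found in the camera images.
- tray: Fixed stainless drying tray on the counter, 110 (x) x 640 (y) x 16 mm tall, with a row of four white drying pegs and, at its +y end, a brass drain cock. Origin: centre of its underside; z up.
- peg1 (a point): Foot of white drying peg number 1 of 4, counted from the tray's -y end: on the peg's axis, at the tray's top surface. The peg is 18 mm in diameter and stands 70 mm above this point, with a round tip; pegs are 125 mm apart.
- peg2 (a point): Foot of white drying peg number 2 of 4, counted from the tray's -y end: on the peg's axis, at the tray's top surface. The peg is 18 mm in diameter and stands 70 mm above this point, with a round tip; pegs are 125 mm apart.
- peg3 (a point): Foot of white drying peg number 3 of 4, counted from the tray's -y end: on the peg's axis, at the tray's top surface. The peg is 18 mm in diameter and stands 70 mm above this point, with a round tip; pegs are 125 mm apart.
- peg4 (a point): Foot of white drying peg number 4 of 4, counted from the tray's -y end: on the peg's axis, at the tray's top surface. The peg is 18 mm in diameter and stands 70 mm above this point, with a round tip; pegs are 125 mm apart.
- cock_bar (a point): Centre of the black bar handle of the drain cock, on the vertical turning axis, which is at x 0, y +262 mm in the tray's frame. The bar is 64 mm long (along this point's y), 16 mm wide (its x) and 26 mm tall; it sits on a steel tapered plug, 31 mm across at the top, above a brass housing 46 mm across whose top is 50 mm above the counter. With the plug home the bar's underside is 10 mm above the housing, 60 mm above the counter. A red dash marks one end of the bar.
- cock_turn (a joint): Angle of the cock's handle, rad: 0 = bar along the tray (drain open); grows clockwise seen from above; hard stop at 1.45. A weak spring (about 0.01 to 0.02 N m) turns it back when let go, unless the plug has been wedged in. The taper can go in only as far as it has been turned: depth (mm) is at most 6.4 x angle + 0.4.
- cock_depth (a joint): How far the tapered plug has been pressed down into its hole, m: 0 = proud, 0.009 = home against the stop. It takes about 8 to 12 N downward and stays, by friction, where it is pushed; while it is wedged in, it keeps the handle from turning back.
- cup1_mid (a point): Blue eight-sided tumbler, white inside, copper band near its mouth: 52 mm across flats (56 over edges), 85 long, wall 3.5, base 6, straight-sided, one end open, about 0.16 kg. This point: on its axis, half-way along; z axis runs from closed base to open mouth. It starts lying on a flat, z level, pointing to the robot's left or right and somewhat towards it, two side flats upright. None if absent.
- cup2_mid (a point): Blue eight-sided tumbler, white inside, copper band near its mouth: 52 mm across flats (56 over edges), 85 long, wall 3.5, base 6, straight-sided, one end open, about 0.16 kg. This point: on its axis, half-way along; z axis runs from closed base to open mouth. It starts lying on a flat, z level, pointing to the robot's left or right and somewhat towards it, two side flats upright. None if absent.
- cup3_mid (a point): Blue eight-sided tumbler, white inside, copper band near its mouth: 52 mm across flats (56 over edges), 85 long, wall 3.5, base 6, straight-sided, one end open, about 0.16 kg. This point: on its axis, half-way along; z axis runs from closed base to open mouth. It starts lying on a flat, z level, pointing to the robot's left or right and somewhat towards it, two side flats upright. None if absent.
- dry1_mid (a point): White tumbler, now dry, of the same size, shape and mass, mouth down on one of the pegs at the start. This point: on its axis, half-way along; z axis runs from base to mouth (so it points down); x and y axes are square to flats. Only one white tumbler is present; the others are None.
- dry2_mid (a point): White tumbler, now dry, of the same size, shape and mass, mouth down on one of the pegs at the start. This point: on its axis, half-way along; z axis runs from base to mouth (so it points down); x and y axes are square to flats. Only one white tumbler is present; the others are None.
- dry3_mid (a point): White tumbler, now dry, of the same size, shape and mass, mouth down on one of the pegs at the start. This point: on its axis, half-way along; z axis runs from base to mouth (so it points down); x and y axes are square to flats. Only one white tumbler is present; the others are None.
- mat: Fixed round black rubber mat with a grey ring, lying on the counter: 140 mm across, 4 mm thick; the place for the dry tumbler. Origin: centre of its underside.
- tamper: Steel coffee tamper with a dark wood ball, 56 mm across, 81 mm tall; bystander. Origin: centre of its underside.
- milk_jug: Steel milk jug, 86 mm across, handle apart, 100 mm tall; bystander. Origin: centre of its underside.
- saucers: Stack of white saucers, 120 mm across, 23 mm tall; bystander. Origin: centre of its underside.
- brush: Counter brush lying down, 150 mm long; bystander. Origin under its middle.
- bean_jar: Amber jar with black cap, 90 mm across, 120 mm tall; bystander. Origin: centre of its underside.
- scale: Flat black scale, 120 x 130 x 22 mm; bystander. Origin: centre of its underside.
Things that resemble listed ones, but are neither listed nor needed, are in the scene too. What is shaped like the part that bears cup3_mid but yellow is not meant. Leave any red or turquoise look-alike of the part that bears dry1_mid alone.

How it is judged (in metres and radians):
On the way, in this order (a step that is already met when the one before it is completed fails the run):
1. the drain cock is turned and pressed home and holds by itself, before any blue tumbler is put on a peg or the white one taken off (value of joint cock_depth above 0.0078 m and value of joint cock_turn above 1.15 rad and contact force between the fingers and cock_depth below 0.2 N and not (angle between cup1_mid's own z axis and vertical above 3.04 rad and z of cup1_mid in the frame of tray below 0.063 m and (horizontal distance between cup1_mid and peg1 below 0.02 m or horizontal distance between cup1_mid and peg2 below 0.02 m or horizontal distance between cup1_mid and peg3 below 0.02 m or horizontal distance between cup1_mid and peg4 below 0.02 m)) and not (angle between cup2_mid's own z axis and vertical above 3.04 rad and z of cup2_mid in the frame of tray below 0.063 m and (horizontal distance between cup2_mid and peg1 below 0.02 m or horizontal distance between cup2_mid and peg2 below 0.02 m or horizontal distance between cup2_mid and peg3 below 0.02 m or horizontal distance between cup2_mid and peg4 below 0.02 m)) and not (angle between cup3_mid's own z axis and vertical above 3.04 rad and z of cup3_mid in the frame of tray below 0.063 m and (horizontal distance between cup3_mid and peg1 below 0.02 m or horizontal distance between cup3_mid and peg2 below 0.02 m or horizontal distance between cup3_mid and peg3 below 0.02 m or horizontal distance between cup3_mid and peg4 below 0.02 m)) and angle between each of dry1_mid, dry2_mid, dry3_mid's own z axis and vertical above 3.04 rad and z of each of dry1_mid, dry2_mid, dry3_mid in the frame of tray below 0.063 m and (horizontal distance between dry1_mid and peg1 below 0.02 m or horizontal distance between dry1_mid and peg2 below 0.02 m or horizontal distance between dry1_mid and peg3 below 0.02 m or horizontal distance between dry1_mid and peg4 below 0.02 m) and (horizontal distance between dry2_mid and peg1 below 0.02 m or horizontal distance between dry2_mid and peg2 below 0.02 m or horizontal distance between dry2_mid and peg3 below 0.02 m or horizontal distance between dry2_mid and peg4 below 0.02 m) and (horizontal distance between dry3_mid and peg1 below 0.02 m or horizontal distance between dry3_mid and peg2 below 0.02 m or horizontal distance between dry3_mid and peg3 below 0.02 m or horizontal distance between dry3_mid and peg4 below 0.02 m)), for 0.3 s.
2. every blue tumbler is mouth down over a peg and the white one mouth down on the mat (angle between each of cup1_mid, cup2_mid, cup3_mid, dry1_mid, dry2_mid, dry3_mid's own z axis and vertical above 3.04 rad and z of each of cup1_mid, cup2_mid, cup3_mid in the frame of tray below 0.063 m and (horizontal distance between cup1_mid and peg1 below 0.02 m or horizontal distance between cup1_mid and peg2 below 0.02 m or horizontal distance between cup1_mid and peg3 below 0.02 m or horizontal distance between cup1_mid and peg4 below 0.02 m) and (horizontal distance between cup2_mid and peg1 below 0.02 m or horizontal distance between cup2_mid and peg2 below 0.02 m or horizontal distance between cup2_mid and peg3 below 0.02 m or horizontal distance between cup2_mid and peg4 below 0.02 m) and (horizontal distance between cup3_mid and peg1 below 0.02 m or horizontal distance between cup3_mid and peg2 below 0.02 m or horizontal distance between cup3_mid and peg3 below 0.02 m or horizontal distance between cup3_mid and peg4 below 0.02 m) and horizontal distance between each of dry1_mid, dry2_mid, dry3_mid and mat below 0.04 m and z of each of dry1_mid, dry2_mid, dry3_mid in the frame of mat below 0.0505 m), for 0.2 s.
At the end, for the whole second after the job is handed in: Plug at least 7.8 of 9 mm down, handle turned 1.15 rad or more, let go. Blue tumblers mouth down (within 0.1 rad), axis within 20 mm of a peg's, rim on the tray (within 4 mm). White one mouth down, within 40 mm of the mat's centre, rim on the mat. All released, at rest (all of step 2 and value of joint cock_depth above 0.0078 m and value of joint cock_turn above 1.15 rad and contact force between the fingers and cock_depth below 0.2 N and linear speed of each of cup1, cup2, cup3, dry1, dry2, dry3 below 0.03 m/s and contact force between the fingers and cup1 below 0.2 N and contact force between the fingers and cup2 below 0.2 N and contact force between the fingers and cup3 below 0.2 N and contact force between the fingers and dry1 below 0.2 N and contact force between the fingers and dry2 below 0.2 N and contact force between the fingers and dry3 below 0.2 N); the robot touches nothing.
It fails at once if a bystander is shoved more than 40 mm (distance of any of tamper, milk_jug, saucers, brush, bean_jar, scale from where it was at the start of the episode above 0.04 m).
Of cup1, cup2, cup3 only 2 to 3 are there at a start; the rules pass over those that are not, and their reading is None.
Of dry1, dry2, dry3 only 1 to 1 are there at a start; the rules pass over those that are not, and their reading is None.
At some moment in a run one of cup1, cup2, cup3 may be knocked a few centimetres aside while the robot is not near it.
It also fails if it takes over 210 s, if anything falls off the work surface, if the arm or the gripper's body presses on something with over 40 N, if the wrist force passes 120 N, or if a joint passes its speed limit or range.

## Robot

A 6-joint arm with a two-finger parallel gripper is mounted at the origin on the work surface. World frame = base frame: x ahead of the robot, y to its left, z up, the work surface at z = 0. Lengths are in mm, angles in rad, forces in N, time in s.
With the tool pointing down it reaches from about 250 to 850 mm from the base axis. Payload 12.5 kg.
Tool frame: the origin (TCP) lies midway between the tips of the shut fingers; the grasp point (between the pads) lies 19 mm behind it (bot.pinch_z is the z of the grasp point in the tool frame, in mm); z points along the fingers, y is the direction in which the jaws open and shut (so a half turn about z gives the same grasp; the last joint's range is limited). The gripper opens to 93 mm and grips with 3 to 60 N. Pads are 15 mm wide; open, the fingers measure 128 mm over their backs; the gripper's body (75 mm by 188 mm) begins 65 mm behind the grasp point.
Start: joints at [-1.433, 0.351, 1.652, -0, 1.139, -0.085], TCP at [121.55, -536.386, 218.633] pointing down, gripper open.
Joint ranges: [-2.75, 2.75], [-0.79, 2.1], [0.01, 2.65], [-1.57, 4.71], [0.07, 3.14], [-2.87, 2.87]. Speed limits (rad/s): [2.22, 2.22, 2.79, 3.14, 3.14, 3.14].

## Interface

Orientations are given as a unit quaternion [w, x, y, z].
In Python, from cell import bot, snapshot gives the robot as it stands.
- The arm moves only by the shell command python3 -m crank 'ROWS' [FORCE]. ROWS is JSON, a list of rows, each an object of numbers: "x", "y", "z": the shift along the tool's x, y, z in mm; "wx", "wy", "wz": the turn, a rotation vector about the tool's x, y, z in rad; "fingers": the finger opening in mm, from 0 to 93. A call has 1 to 20 rows; each row shifts and turns the pose as measured when the row begins, along the tool's axes as they then stand; what a row does not reach is not made up. A row lasts 1/10 s, in which the tool goes at most 50 mm and 8.59 degrees, less where a joint would pass 70% of its speed; a pose out of reach is approached as far as the arm can. A call with a gripper value outside its range is refused whole. The fingers move at their own pace and stop on an object; FORCE is the grip in N (left out, the last holds). Time passes only in rows, so rows that do not move let the fingers close. It gives the time, the measured TCP pose, the force and the opening at its end, in the units of the state.
- bot.state(): the state, without advancing time (a new reading comes with each control period).
- snapshot(name): name is "side" or "top" or "wrist"; returns a dict with "img" (480x640x3 uint8, red, green, blue), "range_z" (480x640 float32, mm along the optical axis (not along the pixel's ray), 0 where there is no reading), "fx", "fy", "cx", "cy" (pixels), "view" (4x4, takes a point from world to camera coordinates). Camera axes: x right, y down, z forward; pixel columns grow to the right and rows downward; lengths in mm; the calibration is good to about 2 mm. The wrist camera is an equidistant fisheye: a pixel r from the principal point sees the ray r / f radians off the axis. A picture is of the moment at which its call begins.
- bot.hand_in(): hands the job in, once; it reports no verdict.
The state is a dict: "clock": time; "joint_positions": joint angles; "joint_velocities": joint speeds; "effort": joint torques, N m; "tool_pos": TCP position; "orientation": TCP orientation; "force": force on the tool from outside, world axes, zero at the start; "moment": the same for the moment, N m; "finger_gap": opening from 0.0 (shut) to 1.0 (fully open).
Only numpy, scipy, OpenCV 4.12 (cv2) and the standard library are available. Lean on these libraries where they do the work, as an engineer would, in place of code of your own. Each camera call takes 0.05 s, during which the arm holds its last target.

## Working session

There is one attempt and no reset: what is moved stays moved. The work goes in short steps, Python scripts to look and compute and a shell command to move; the robot and the scene stay as the last step left them, time stands still between calls to the robot, and variables do not carry over. Pictures are saved under pics/ and viewed, and the job is handed in when it is done.

```bash
ls; mkdir -p pics
python3 - <<'E'
from cell import bot,snapshot
import cv2
print(bot.state())
for n in ("side","top","wrist"):
    s=snapshot(n); cv2.imwrite(f"pics/{n}0.png",s["img"][:,:,::-1]); print(n,s["fx"],s["fy"],s["cx"],s["cy"],s["view"].round(3).tolist() if hasattr(s["view"],'round') else s["view"])
E
```

```text
pics
{'clock': 0.0, 'joint_positions': array([-1.43261792e+00,  3.51215096e-01,  1.65242659e+00,  3.25338715e-05,
        1.13913799e+00, -8.45944038e-02]), 'joint_velocities': array([ 0.00069614, -0.0012083 , -0.00026358, -0.00124864,  0.00140761,
       -0.00182939]), 'effort': array([-9.74901559e-04, -4.97319603e+01, -2.85253179e+01,  6.98420056e-02,
        2.57013441e-02, -9.34836021e-05]), 'tool_pos': array([ 121.50093015, -536.04707247,  218.11207184]), 'orientation': array([-5.93693139e-04,  9.93803528e-01,  1.11149428e-01, -1.13395135e-06]), 'force': array([ 0.15269272, -0.34407102,  0.01500264]), 'moment': array([ 0.03850922, -0.01400116, -0.03663755]), 'finger_gap': 0.9960322641126264}
side 507.25116625242015 507.25116625242015 326.115503294205 238.00512543570326 [[-0.993, -0.121, 0.009, 545.614], [-0.087, 0.662, -0.744, 158.296], [0.084, -0.739, -0.668, 1071.348], [0.0, 0.0, 0.0, 1.0]]
top 558.9853185407278 558.9853185407278 315.46626678931267 252.7961182792919 [[-0.003, -1.0, 0.007, -38.707], [-0.991, 0.002, -0.131, 562.748], [0.131, -0.007, -0.991, 1301.521], [0.0, 0.0, 0.0, 1.0]]
wrist 371.64829954431775 371.64829954431775 316.4602821565817 241.17118811817724 [[0.22, -0.975, 0.0, -548.372], [-0.945, -0.214, 0.246, -28.285], [-0.24, -0.054, -0.969, 387.921], [0.0, 0.0, 0.0, 1.0]]
```

View pics/top0.png

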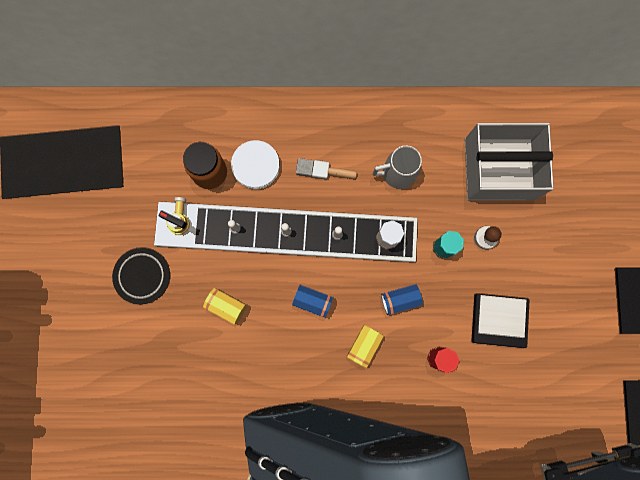

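View pics/side0.png

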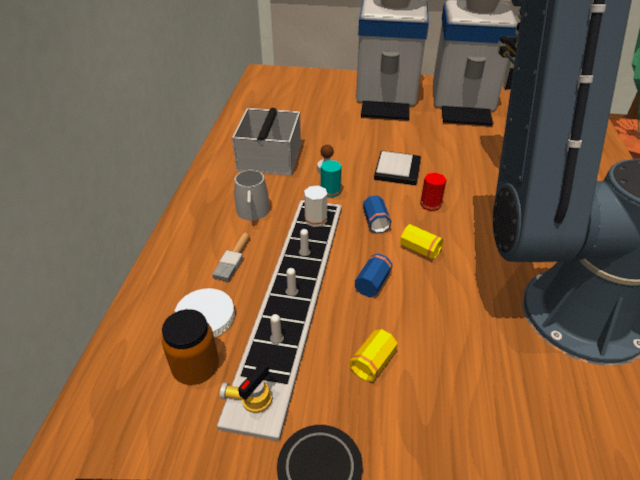

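View pics/wrist0.png

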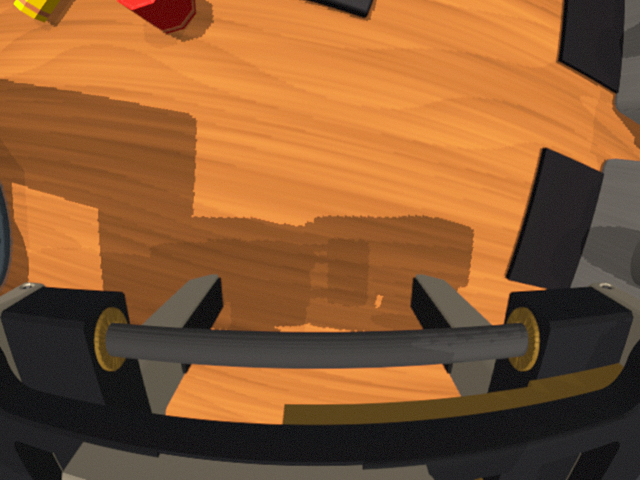

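The top view shows two blue tumblers at about (314,301) and (402,299), and the white one on peg 1 at (391,236). Pegs 4, 3 and 2 are at (235,226), (287,229) and (338,232), the cock is at (177,222) and the mat at (141,276). The yellow, red and turquoise cups are decoys. Next I'll measure these points.

```bash
cat > h.py <<'E'
import numpy as np, cv2
from cell import bot, snapshot
from scipy.spatial.transform import Rotation as R
def ray(s,u,v,fish=False):
    V=np.array(s["view"]); Rm,t=V[:3,:3],V[:3,3]
    a=(np.asarray(u,float)-s["cx"])/s["fx"]; b=(np.asarray(v,float)-s["cy"])/s["fy"]
    if fish:
        r=np.hypot(a,b)+1e-9; d=np.stack([a/r*np.sin(r),b/r*np.sin(r),np.cos(r)],-1)
    else: d=np.stack([a,b,np.ones_like(a)],-1)
    return -Rm.T@t, d@Rm
def plane(s,u,v,z,fish=False):
    c,d=ray(s,u,v,fish); k=(z-c[2])/d[...,2]; return c+k[...,None]*d
def cloud(s,fish=False):
    v,u=np.mgrid[:480,:640]; c,d=ray(s,u,v,fish)
    V=np.array(s["view"]); dz=d@V[2,:3]
    P=c+d*(s["range_z"]/dz)[...,None]; P[s["range_z"]<=0]=np.nan; return P
def proj(s,p):
    V=np.array(s["view"]); q=V[:3,:3]@np.asarray(p,float)+V[:3,3]
    return s["fx"]*q[0]/q[2]+s["cx"], s["fy"]*q[1]/q[2]+s["cy"]
def tool():
    st=bot.state(); q=st["orientation"]; return np.array(st["tool_pos"]),R.from_quat([q[1],q[2],q[3],q[0]])
def goto(p,tip=None):
    "TCP delta to world point p in tool axes"
    P,r=tool(); print("tool delta xyz:",r.inv().apply(np.asarray(p)-P).round(1))
E
python3 - <<'E'
from h import *
s=snapshot("top"); P=cloud(s); H=cv2.cvtColor(s["img"],cv2.COLOR_RGB2HSV)
print("depth zeros",(s["range_z"]<=0).mean())
m=(H[...,0]>100)&(H[...,0]<130)&(H[...,1]>120)&(H[...,2]>50)
m[:200]=0;m[380:]=0
n,l,st,c=cv2.connectedComponentsWithStats(m.astype(np.uint8))
for i in range(1,n):
    if st[i,4]>60:
        q=P[l==i]; print("blue",c[i],st[i],np.nanmin(q,0).round(),np.nanmax(q,0).round(),np.nanmedian(q,0).round())
        t=q[q[:,2]>np.nanpercentile(q[:,2],80)-3]; 
        mm=l==i; rect=cv2.minAreaRect(plane(s,*np.nonzero(mm)[::-1],50)[:,:2].astype(np.float32)); print(rect)
for n_,(u,v) in dict(peg4=(235,222),peg3=(286,226),peg2=(338,230),white=(391,231),mat=(141,276)).items():
    print(n_,P[v-8:v+9:4,u-8:u+9:4].reshape(-1,3)[np.nanargmax(P[v-8:v+9:4,u-8:u+9:4][...,2])].round(1),P[v,u].round(1))
for (u,v) in [(160,205),(156,245),(415,220),(415,261)]: print(u,v,P[v-2:v+3,u-2:u+3].reshape(-1,3).round(0)[[0,4,12,20,24]].tolist())
# bar
b=(P[...,2]>70)&(P[...,2]<110); b[:195]=0;b[250:]=0;b[:,:150]=0;b[:,205:]=0
q=P[b];print(b.sum(),np.nanmedian(q,0),cv2.minAreaRect(q[:,:2].astype(np.float32)), np.percentile(q[:,2],[5,50,95]))
# mat
mm=(s["img"].max(-1)<60); mm[:240]=0;mm[310:]=0;mm[:,:105]=0;mm[:,180:]=0
k=max(cv2.findContours(mm.astype(np.uint8),0,2)[0],key=cv2.contourArea)
w=plane(s,k[:,0,0],k[:,0,1],4); print("mat",cv2.fitEllipse(w[:,:2].astype(np.float32)))
E
```

```text
depth zeros 0.0040104166666666665
blue [309.4640625 299.9109375] [292 285  36  30 640] [417. -67.  13.] [485.  16.  59.] [449. -25.  50.]
((449.5390319824219, -25.701889038085938), (70.85319519042969, 49.68148422241211), 69.09349822998047)
blue [405.38486312 297.99838969] [388 285  35  28 621] [ 421. -292.   36.] [ 485. -211.   60.] [ 453. -251.   51.]
((453.8655090332031, -250.85137939453125), (48.998695373535156, 72.0093994140625), 15.614851951599121)
peg4 [628.3 155.9  87.9] [630.6 148.3  75.6]
peg3 [618.7  28.4  88.1] [618.7  28.4  88.1]
peg2 [610.2 -92.4  81.4] [610.2 -92.4  81.4]
white [ 603.4 -212.2  106.5] [ 603.4 -212.2  106.5]
mat [529.7 364.2  10.4] [510.5 383.5   8.5]
160 205 [[690.0, 346.0, 16.0], [690.0, 337.0, 13.0], [685.0, 342.0, 13.0], [679.0, 346.0, 17.0], [680.0, 336.0, 16.0]]
156 245 [[590.0, 353.0, 15.0], [590.0, 342.0, 19.0], [585.0, 347.0, 18.0], [583.0, 358.0, -4.0], [582.0, 346.0, 4.0]]
415 220 [[651.0, -280.0, 16.0], [652.0, -291.0, 13.0], [646.0, -285.0, 17.0], [641.0, -280.0, 18.0], [641.0, -290.0, 15.0]]
415 261 [[550.0, -277.0, 17.0], [552.0, -290.0, 1.0], [547.0, -286.0, -3.0], [542.0, -280.0, 0.0], [541.0, -289.0, 5.0]]
224 [634.58340986 290.90180357  93.86026681] ((637.0874633789062, 292.0283203125), (63.95193099975586, 24.86246681213379), 57.37169647216797) [75.34652925 93.86026681 98.1830703 ]
mat ((511.8236389160156, 385.19085693359375), (135.247314453125, 137.81494140625), 164.76185607910156)
```

Run:
```python
from h import *
s=snapshot("top"); a=cv2.resize(s["img"][195:330,110:440],None,fx=2.4,fy=2.4,interpolation=2); cv2.imwrite("pics/z1.png",a[:,:,::-1])
a=cv2.resize(s["img"][195:255,140:220],None,fx=8,fy=8,interpolation=2); cv2.imwrite("pics/z2.png",a[:,:,::-1])
```

```text
(no output)
```

View pics/z1.png

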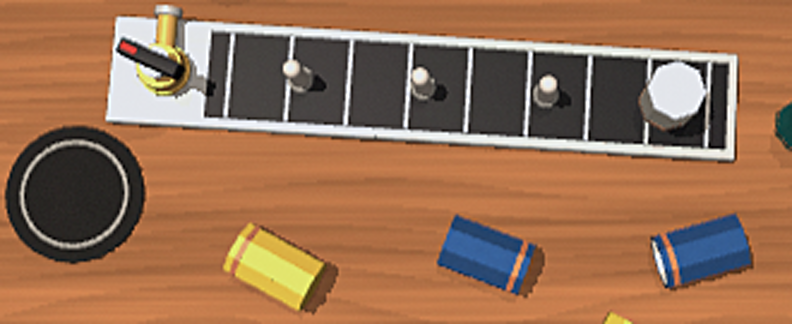

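View pics/z2.png

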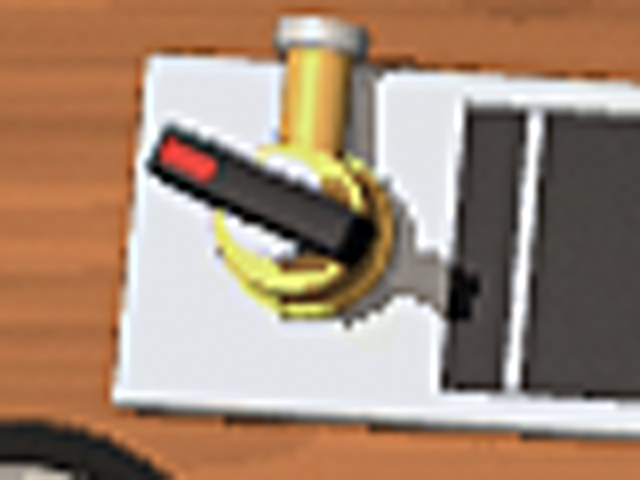

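Run:
```python
from h import *
s=snapshot("top"); S=snapshot("side")
f=lambda u,v,z:plane(s,np.array([u]),np.array([v]),z)[0]
C=np.array([f(159.2,202.1,16),f(154.6,245.4,16),f(417,218,16),f(415.4,260.8,16)]);print(C.round(1))
c=C.mean(0); dy=(C[0]+C[1]-C[2]-C[3])/2; dx=(C[0]+C[2]-C[1]-C[3])/2
print("centre",c.round(1),"len",np.hypot(*dy[:2]),np.hypot(*dx[:2]),"yaw",np.arctan2(-dy[0],dy[1]),np.arctan2(dx[1],dx[0]))
a,b=f(160.5,212.75,95),f(183.75,224,95); d=a-b;print("bar",a.round(1),b.round(1),(a+b)/2,np.hypot(*d[:2]),"dir from +y cw:",np.arctan2(d[0],d[1]))
yaw=np.arctan2(-dy[0],dy[1]); u=np.array([-np.sin(yaw),np.cos(yaw),0]); 
ck=c+262*u;print("cock",ck.round(1))
# stereo bar and peg tips
def tri(p,q):
    c1,d1=ray(s,*p);c2,d2=ray(S,*q);A=np.stack([d1,-d2],1);k=np.linalg.lstsq(A,c2-c1,rcond=None)[0];return (c1+k[0]*d1+c2+k[1]*d2)/2,np.linalg.norm(c1+k[0]*d1-c2-k[1]*d2)
for n,p in dict(peg4=(232.5,221.5),peg3=(285,225.5),peg2=(337.5,230.5)).items():
    w=f(*p,82); print(n,w.round(1),"along",(w-c)@u,"perp",(w-c)@np.array([np.cos(yaw),np.sin(yaw),0]))
w=f(391,230.5,101);print("white",w,(w-c)@u,(w-c)@np.array([np.cos(yaw),np.sin(yaw),0]))
a=cv2.resize(S["img"][160:440,210:400],None,fx=2.1,fy=2.1,interpolation=2); cv2.imwrite("pics/z3.png",a[:,:,::-1])
```

```text
[[ 691.9  343.4   16. ]
 [ 584.4  351.    16. ]
 [ 651.2 -289.9   16. ]
 [ 545.3 -283.2   16. ]]
centre [618.2  30.3  16. ] len 635.0236540931052 106.91581974147068 yaw -0.06282456386989478 -0.0668175391265412
bar [648.9 317.7  95. ] [622.5 263.4  95. ] [635.70833704 290.56191228  95.        ] 60.402762494266 dir from +y cw: 0.45334386510703895
cock [634.6 291.8  16. ]
peg4 [630.6 153.2  82. ] along 123.46039337945297 perp 4.687082936983358
peg3 [621.  31.  82.] along 0.8422501914965127 perp 2.7265492857927667
peg2 [609.  -91.2  82. ] along -121.83879720541086 perp -1.5896152480726702
white [ 605.46474705 -213.03762147  101.        ] -243.68162035335166 2.575786310270108
```

View pics/z3.png

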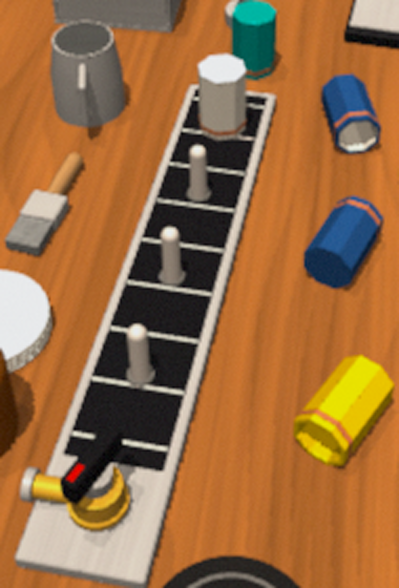

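Run:
```python
from h import *
print([a for a in dir(bot) if not a.startswith('__')], bot.pinch_z, bot.state()["clock"])
s=snapshot("wrist"); V=np.array(s["view"]); p,r=tool()
c=-V[:3,:3].T@V[:3,3]; print("cam in tool",r.inv().apply(c-p).round(1)); print("cam axes in tool\n",(V[:3,:3]@r.as_matrix()).round(3))
goto([634.8,291.3,170])
```

```text
['PlanningError', 'hand_in', 'pinch_z', 'state'] -18.8 0.35
cam in tool [  67.6   -1.5 -164.8]
cam axes in tool
 [[-0.001  1.    -0.001]
 [-0.969 -0.001 -0.246]
 [-0.246  0.001  0.969]]
tool delta xyz: [ 683.4 -693.8   48.7]
```

```bash
python3 -m crank '[{"x":34,"y":-35},{"x":34,"y":-35},{"x":34,"y":-35},{"x":34,"y":-35},{"x":34,"y":-35},{"x":34,"y":-35},{"x":34,"y":-35},{"x":34,"y":-35},{"x":34,"y":-35},{"x":34,"y":-35},{"x":34,"y":-35},{"x":34,"y":-35},{"x":34,"y":-35},{"x":34,"y":-35},{"x":34,"y":-35},{"x":34,"y":-35},{"x":34,"y":-35},{"x":34,"y":-35},{"x":34,"y":-35},{"x":34,"y":-35}]' 60
python3 - <<'E'
from h import *
print(bot.state()["joint_positions"].round(3)); goto([634.8,291.3,170])
p,r=tool(); print(r.as_matrix().round(3))
E
```

```text
[-1.433  0.351  1.652  0.     1.139 -0.085]
tool delta xyz: [ 683.4 -693.8   48.7]
[[ 0.975  0.221 -0.   ]
 [ 0.221 -0.975  0.   ]
 [ 0.    -0.    -1.   ]]validation failed for argument at $[0]...
```

```bash
python3 -m crank '[{"x":30,"y":-30,"z":0,"wx":0,"wy":0,"wz":0,"fingers":93}]' 60; echo; python3 -m crank '[{"x":30.0,"y":-30.0,"z":0.0,"fingers":93.0}]' 60
```

```text
clock: 0.5
tool_pos: [143.1, -502.3, 218.4]
orientation: [0.001, 0.994, 0.11, -0.0]
force: [0.9, 0.9, -0.5]
finger_gap: 0.999
validation failed for argument at $[0]...
```

```bash
python3 -m crank '[{"x":35,"y":-35,"z":0,"wx":0,"wy":0,"wz":0,"fingers":93},{"x":35,"y":-35,"z":0,"wx":0,"wy":0,"wz":0,"fingers":93},{"x":35,"y":-35,"z":0,"wx":0,"wy":0,"wz":0,"fingers":93},{"x":35,"y":-35,"z":0,"wx":0,"wy":0,"wz":0,"fingers":93},{"x":35,"y":-35,"z":0,"wx":0,"wy":0,"wz":0,"fingers":93},{"x":35,"y":-35,"z":0,"wx":0,"wy":0,"wz":0,"fingers":93},{"x":35,"y":-35,"z":0,"wx":0,"wy":0,"wz":0,"fingers":93},{"x":35,"y":-35,"z":0,"wx":0,"wy":0,"wz":0,"fingers":93},{"x":35,"y":-35,"z":0,"wx":0,"wy":0,"wz":0,"fingers":93},{"x":35,"y":-35,"z":0,"wx":0,"wy":0,"wz":0,"fingers":93},{"x":35,"y":-35,"z":0,"wx":0,"wy":0,"wz":0,"fingers":93},{"x":35,"y":-35,"z":0,"wx":0,"wy":0,"wz":0,"fingers":93},{"x":35,"y":-35,"z":0,"wx":0,"wy":0,"wz":0,"fingers":93},{"x":35,"y":-35,"z":0,"wx":0,"wy":0,"wz":0,"fingers":93},{"x":35,"y":-35,"z":0,"wx":0,"wy":0,"wz":0,"fingers":93},{"x":35,"y":-35,"z":0,"wx":0,"wy":0,"wz":0,"fingers":93}]' 60;  python3 - <<'E'
from h import *
print(bot.state()["joint_positions"].round(3)); goto([634.8,291.3,170])
p,r=tool(); print(r.as_matrix().round(3))
E
```

```text
clock: 2.1
tool_pos: [570.2, 176.0, 219.7]
orientation: [0.003, 0.994, 0.107, 0.004]
force: [0.9, -0.9, 0.1]
finger_gap: 1.005
[ 0.224  0.431  1.529 -0.007  1.174  1.583]
tool delta xyz: [ 87.4 -99.2  49.6]
[[ 0.977  0.214  0.008]
 [ 0.214 -0.977 -0.005]
 [ 0.007  0.007 -1.   ]]
```

```bash
python3 -m crank '[{"x":29,"y":-33,"z":0,"wx":0,"wy":0,"wz":0,"fingers":93},{"x":29,"y":-33,"z":0,"wx":0,"wy":0,"wz":0,"fingers":93},{"x":29,"y":-33,"z":0,"wx":0,"wy":0,"wz":0,"fingers":93},{"x":0,"y":0,"z":0,"wx":0,"wy":0,"wz":-0.14,"fingers":93},{"x":0,"y":0,"z":0,"wx":0,"wy":0,"wz":-0.14,"fingers":93},{"x":0,"y":0,"z":0,"wx":0,"wy":0,"wz":-0.14,"fingers":93},{"x":0,"y":0,"z":0,"wx":0,"wy":0,"wz":-0.14,"fingers":93},{"x":0,"y":0,"z":0,"wx":0,"wy":0,"wz":-0.14,"fingers":93},{"x":0,"y":0,"z":0,"wx":0,"wy":0,"wz":-0.14,"fingers":93},{"x":0,"y":0,"z":0,"wx":0,"wy":0,"wz":0,"fingers":93}]' 60;  python3 - <<'E'
from h import *
print(bot.state()["joint_positions"].round(3)); goto([634.8,291.3,170])
p,r=tool(); print(r.as_matrix().round(3))
s=snapshot("wrist");cv2.imwrite("pics/w1.png",s["img"][:,:,::-1]);s=snapshot("top");cv2.imwrite("pics/t1.png",s["img"][:,:,::-1])
E
```

```text
clock: 3.1
tool_pos: [636.6, 303.6, 215.1]
orientation: [0.004, 0.854, 0.52, 0.001]
force: [-0.5, -0.0, 0.5]
finger_gap: 0.999
[ 0.382  0.643  1.198 -0.007  1.298  0.861]
tool delta xyz: [-11.6   3.7  45.2]
[[ 0.459  0.888  0.005]
 [ 0.888 -0.459 -0.006]
 [-0.003  0.007 -1.   ]]
```

View pics/w1.png

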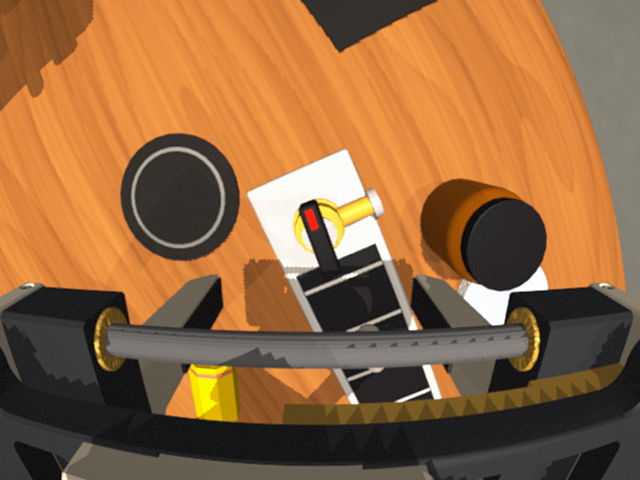

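Run:
```python
from h import *
s=snapshot("wrist")
f=lambda u,v,z:plane(s,np.array([u]),np.array([v]),z,True)[0]
a=f(310,203,95);b=f(333,269.5,95);print(a.round(1),b.round(1),((a+b)/2).round(1),np.linalg.norm(a-b),"cw from y",np.arctan2(a[0]-b[0],a[1]-b[1]))
C=cloud(s,True); m=(C[...,2]>80)&(C[...,2]<110); m[:190]=0;m[285:]=0;m[:,:290]=0;m[:,350:]=0
q=C[m];print(len(q),q.mean(0),cv2.minAreaRect(q[:,:2].astype(np.float32)),np.percentile(q[:,2],[5,50,95]))
for u,v in [(248,191),(346,150),(296,275),(383,247)]: print(f(u,v,16).round(1))
print("mat",f(180,197,4))
a=cv2.resize(s["img"][140:300,230:400],None,fx=3.5,fy=3.5,interpolation=2); cv2.imwrite("pics/w1z.png",a[:,:,::-1])
```

```text
[644.3 329.3  95. ] [635.4 272.8  95. ] [639.9 301.   95. ] 57.242757065990666 cw from y 0.1571689631297075
1572 [636.90936346 299.42336808  92.37388358] ((636.3283081054688, 297.7022705078125), (64.17438507080078, 16.947494506835938), 82.36219024658203) [89.62756319 92.75446417 94.17398303]
[589.5 358.9  16. ]
[693.6 349.2  16. ]
[590.  259.5  16. ]
[683.2 244.3  16. ]
mat [518.71848664 389.4598331    4.        ]
```

View pics/w1z.png

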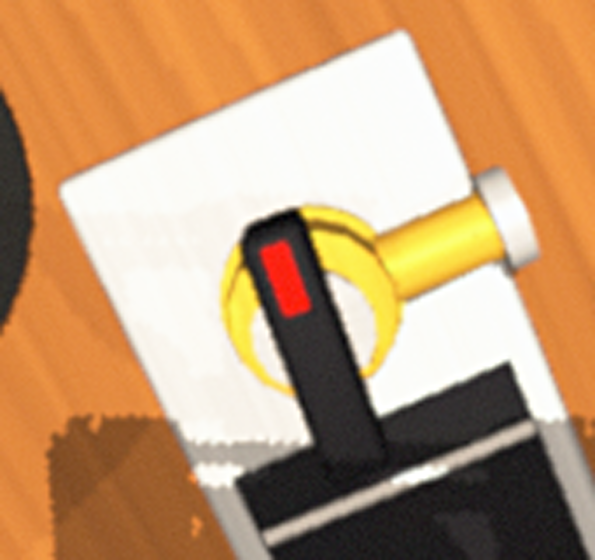

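Run:
```python
from h import *
p,r=tool();print(p,bot.state()["clock"])
for n in("top","side"):
    s=snapshot(n)
    if n=="top": a=cv2.resize(s["img"][150:300,90:290],None,fx=4,fy=4,interpolation=2)
    else: a=cv2.resize(s["img"][300:470,170:370],None,fx=4,fy=3.5,interpolation=2)
    cv2.imwrite(f"pics/c_{n}.png",a[:,:,::-1])
    print(n,"tcp proj",proj(s,p))
```

```text
[636.59150342 303.53519655 215.19304231] 3.25
top tcp proj (np.float64(151.7142939092434), np.float64(206.92371610435242))
side tcp proj (np.float64(244.96744698158318), np.float64(334.2897307497584))
```

View pics/c_top.png

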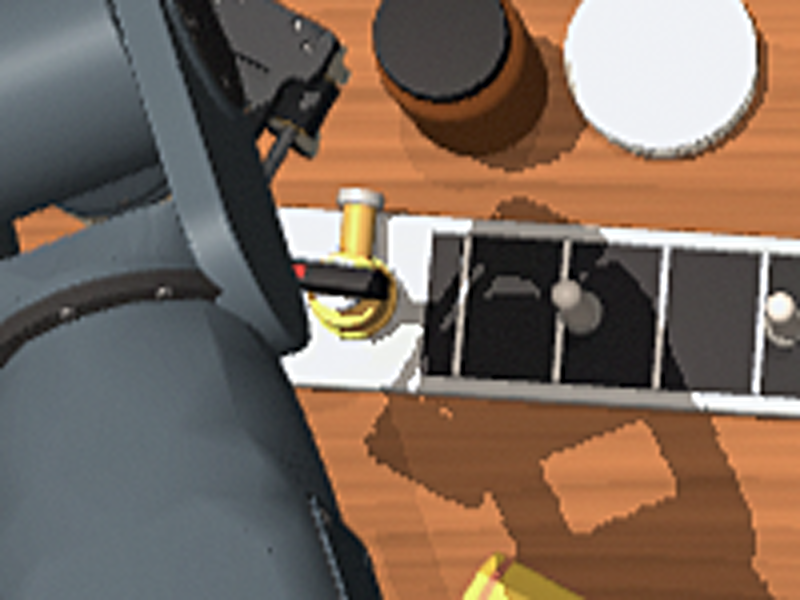

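View pics/c_side.png

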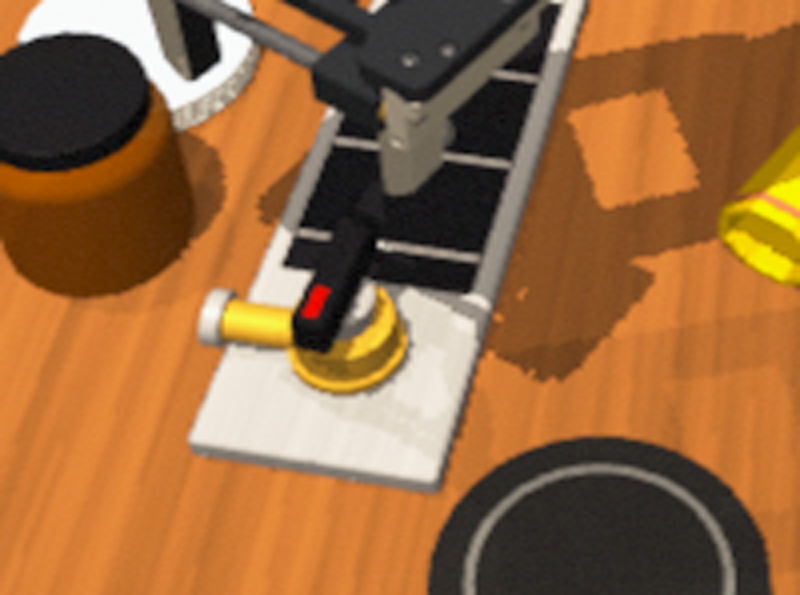

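Run:
```python
from h import *
s=snapshot("side"); t=snapshot("top")
f=lambda u,v,z:plane(s,np.array([u]),np.array([v]),z)[0]
print(f(217.5,425.5,16).round(1),f(279.3,437.5,16).round(1))
print(f(210+193/2.1,160+86/2.1,16).round(1),f(210+274/2.1,160+96/2.1,16).round(1))
print("pegs", [f(210+u/2.1,160+v/2.1,82).round(1).tolist() for u,v in[(137,330),(171,234),(198,151)]])
print("white top", f(210+222/2.1,160+68/2.1,101).round(1))
c=f(170+337/4,300+275/3.5,95);print("bar",c, f(170+316/4,300+318/3.5,95),f(170+362/4,300+228/3.5,95))
```

```text
[692.7 350.2  16. ] [584.8 357.9  16. ]
[ 647.7 -281.4   16. ] [ 545.9 -274.8   16. ]
pegs [[627.0, 159.9, 82.0], [617.4, 38.1, 82.0], [610.1, -86.9, 82.0]]
white top [ 601.2 -210.5  101. ]
bar [633.36234073 301.83822496  95.        ] [636.65494728 325.18351517  95.        ] [628.74742225 275.08132404  95.        ]
```

```bash
python3 -m crank '[{"x":0,"y":0,"z":0,"wx":0,"wy":0,"wz":-0.11,"fingers":40},{"x":0,"y":0,"z":0,"wx":0,"wy":0,"wz":-0.11,"fingers":40},{"x":0,"y":0,"z":0,"wx":0,"wy":0,"wz":-0.11,"fingers":40},{"x":0,"y":0,"z":0,"wx":0,"wy":0,"wz":0,"fingers":40}]' 30;  python3 - <<'E'
from h import *
print(bot.state()["joint_positions"].round(3)); goto([637,297.5,120])
p,r=tool(); print(r.as_matrix().round(3)); 
s=snapshot("wrist");cv2.imwrite("pics/w2.png",s["img"][:,:,::-1])
C=cloud(s,True); m=(C[...,2]>82)&(C[...,2]<110)&(abs(C[...,0]-637)<40)&(abs(C[...,1]-298)<45)
q=C[m];print(len(q),cv2.minAreaRect(q[:,:2].astype(np.float32)),np.percentile(q[:,2],[5,50,95]))
E
```

```text
clock: 3.85
tool_pos: [636.7, 303.5, 215.4]
orientation: [0.004, 0.756, 0.654, 0.0]
force: [0.0, -0.3, -0.4]
finger_gap: 0.704
[ 0.382  0.643  1.198 -0.007  1.298  0.528]
tool delta xyz: [-5.4  0.6 95.4]
[[ 0.144  0.99   0.005]
 [ 0.99  -0.144 -0.006]
 [-0.005  0.006 -1.   ]]
1515 ((636.1607666015625, 297.601318359375), (64.26705932617188, 15.933834075927734), 82.94698333740234) [90.6741237  92.78845788 94.12234575]
```

View pics/w2.png

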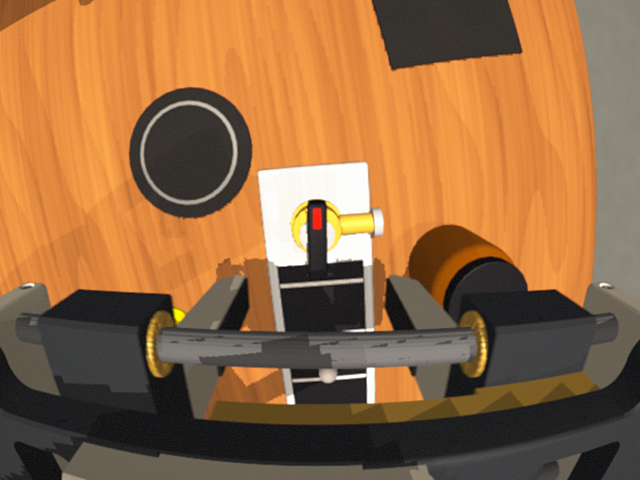

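```bash
python3 -m crank '[{"x":-6,"y":0,"z":0,"wx":0,"wy":0,"wz":0,"fingers":40},{"x":0,"y":0,"z":40,"wx":0,"wy":0,"wz":0,"fingers":40},{"x":0,"y":0,"z":40,"wx":0,"wy":0,"wz":0,"fingers":40},{"x":0,"y":0,"z":30,"wx":0,"wy":0,"wz":0,"fingers":40},{"x":0,"y":0,"z":20,"wx":0,"wy":0,"wz":0,"fingers":40},{"x":0,"y":0,"z":0,"wx":0,"wy":0,"wz":0,"fingers":40}]' 30;  python3 - <<'E'
from h import *
goto([636.4,297.5,67])
p,r=tool(); print(r.as_matrix().round(3)); 
for n in("wrist","side"):
    s=snapshot(n);cv2.imwrite(f"pics/{n}3.png",s["img"][:,:,::-1])
E
```

```text
clock: 4.5
tool_pos: [637.4, 294.9, 83.0]
orientation: [0.005, 0.763, 0.646, 0.002]
force: [-0.2, 0.4, 0.7]
finger_gap: 0.428
tool delta xyz: [ 2.4 -1.6 16. ]
[[ 0.166  0.986  0.009]
 [ 0.986 -0.166 -0.004]
 [-0.003  0.01  -1.   ]]
```

View pics/wrist3.png

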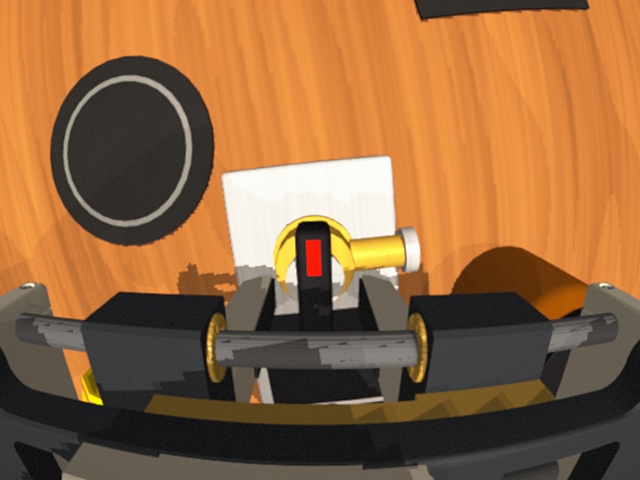

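View pics/side3.png

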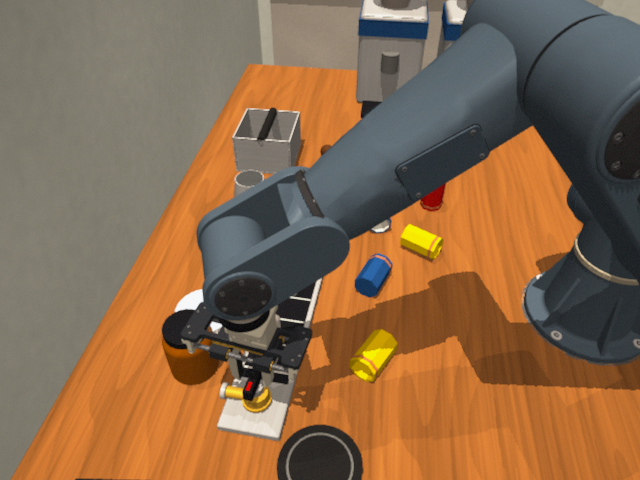

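```bash
python3 -m crank '[{"x":2,"y":-1,"z":10,"wx":0,"wy":0,"wz":0,"fingers":28},{"x":0,"y":0,"z":7,"wx":0,"wy":0,"wz":0,"fingers":24},{"x":0,"y":0,"z":0,"wx":0,"wy":0,"wz":0,"fingers":22},{"x":0,"y":0,"z":0,"wx":0,"wy":0,"wz":0,"fingers":22}]' 30;  python3 - <<'E'
from h import *
goto([636.4,297.5,66]); print(bot.state()["force"],bot.state()["moment"])
E
python3 -m crank '[{"x":0,"y":0,"z":0,"wx":0,"wy":0,"wz":0.12,"fingers":22},{"x":0,"y":0,"z":0,"wx":0,"wy":0,"wz":0.12,"fingers":22},{"x":0,"y":0,"z":0,"wx":0,"wy":0,"wz":0.12,"fingers":22},{"x":0,"y":0,"z":0,"wx":0,"wy":0,"wz":0.12,"fingers":22}]'
python3 - <<'E'
from h import *
goto([636.4,297.5,66]); print(bot.state()["force"],bot.state()["moment"])
p,r=tool(); print(r.as_matrix().round(3));
E
```

```text
clock: 5.0
tool_pos: [640.2, 298.6, 72.4]
orientation: [0.006, 0.764, 0.645, 0.007]
force: [-2.5, 0.4, -0.4]
finger_gap: 0.243
tool delta xyz: [-1.8 -3.7  6.3]
[-2.47347518  0.42224128 -0.44063062] [0.06598932 0.17714622 0.0072359 ]
clock: 5.4
tool_pos: [638.6, 298.3, 72.9]
orientation: [0.004, 0.899, 0.439, 0.006]
force: [-2.8, -0.4, 0.3]
finger_gap: 0.24
tool delta xyz: [-2.1 -1.3  6.8]
[-2.75474811 -0.42158689  0.27926811] [-0.04638599  0.35242193  0.01852308]
[[ 0.615  0.788  0.015]
 [ 0.788 -0.615 -0.002]
 [ 0.008  0.013 -1.   ]]
```

```bash
python3 -m crank '[{"x":-2,"y":-1,"z":5,"wx":0,"wy":0,"wz":0.12,"fingers":22},{"x":0,"y":0,"z":3,"wx":0,"wy":0,"wz":0.12,"fingers":22},{"x":0,"y":0,"z":0,"wx":0,"wy":0,"wz":0.12,"fingers":22},{"x":0,"y":0,"z":0,"wx":0,"wy":0,"wz":0.12,"fingers":22}]'
python3 - <<'E'
from h import *
goto([636.4,297.5,66]); print(bot.state()["force"],bot.state()["moment"])
p,r=tool(); m=r.as_matrix();print(m.round(3),np.arctan2(m[1,1],m[0,1]));
E
```

```text
clock: 5.8
tool_pos: [638.1, 297.4, 67.0]
orientation: [0.002, 0.979, 0.202, 0.009]
force: [1.4, -0.7, -3.7]
finger_gap: 0.237
tool delta xyz: [-1.6 -0.7  1. ]
[ 1.41382147 -0.68510405 -3.68463827] [-0.08229531 -0.15707441  0.10723421]
[[ 0.918  0.396  0.019]
 [ 0.396 -0.918 -0.001]
 [ 0.017  0.008 -1.   ]] -1.1635824772942618
```

```bash
python3 -m crank '[{"x":-1,"y":0,"z":0,"wx":0,"wy":-0.015,"wz":0.11,"fingers":22},{"x":0,"y":0,"z":0,"wx":0,"wy":0,"wz":0.11,"fingers":22},{"x":0,"y":0,"z":0,"wx":0,"wy":0,"wz":0.11,"fingers":22},{"x":0,"y":0,"z":0,"wx":0,"wy":0,"wz":0,"fingers":22}]'
python3 - <<'E'
from h import *
goto([636.4,297.5,66]); print(bot.state()["force"],bot.state()["moment"])
p,r=tool(); m=r.as_matrix();print(m.round(3),np.arctan2(m[1,1],m[0,1])); 
s=snapshot("wrist");cv2.imwrite(f"pics/wrist4.png",s["img"][:,:,::-1])
E
```

```text
clock: 6.2
tool_pos: [638.0, 296.7, 67.7]
orientation: [0.003, 1.0, 0.03, 0.003]
force: [0.2, 0.5, -0.6]
finger_gap: 0.241
tool delta xyz: [-1.5 -0.9  1.7]
[ 0.17853744  0.47594902 -0.63121558] [-0.00068276 -0.02575771 -0.01260504]
[[ 0.998  0.061  0.006]
 [ 0.061 -0.998 -0.006]
 [ 0.006  0.007 -1.   ]] -1.51016979659059
```

View pics/wrist4.png

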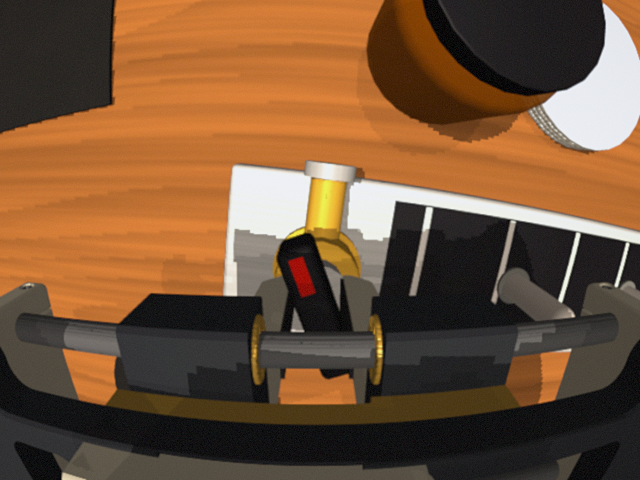

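```bash
python3 -m crank '[{"x":0,"y":0,"z":0,"wx":0,"wy":0,"wz":0,"fingers":14},{"x":0,"y":0,"z":0,"wx":0,"wy":0,"wz":0,"fingers":10},{"x":0,"y":0,"z":0,"wx":0,"wy":0,"wz":0,"fingers":10},{"x":0,"y":0,"z":0,"wx":0,"wy":0,"wz":0,"fingers":10}]' 35
python3 - <<'E'
from h import *
goto([636.4,297.5,66]); print(bot.state()["force"],bot.state()["moment"])
p,r=tool(); m=r.as_matrix();print(m.round(3),np.arctan2(m[1,1],m[0,1])); 
s=snapshot("wrist");cv2.imwrite(f"pics/wrist5.png",s["img"][:,:,::-1])
E
```

```text
clock: 6.65
tool_pos: [637.5, 296.4, 68.0]
orientation: [0.004, 0.999, 0.036, 0.002]
force: [-0.6, -1.6, -0.3]
finger_gap: 0.165
tool delta xyz: [-1.  -1.2  1.9]
[-0.60649687 -1.57363607 -0.29625081] [-0.00920524  0.10396259  0.01206083]
[[ 0.997  0.072  0.005]
 [ 0.072 -0.997 -0.007]
 [ 0.005  0.007 -1.   ]] -1.4990068794480604
```

View pics/wrist5.png

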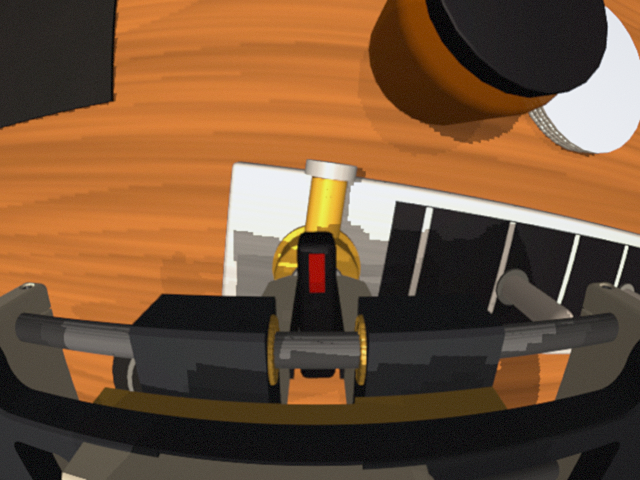

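The bar is gripped square, with the red end at (317,272), and turned to about 1.43 rad. Next I press it down.

```bash
python3 -m crank '[{"x":0,"y":0,"z":3,"wx":0,"wy":0,"wz":0,"fingers":10},{"x":0,"y":0,"z":3,"wx":0,"wy":0,"wz":0,"fingers":10},{"x":0,"y":0,"z":3,"wx":0,"wy":0,"wz":0,"fingers":10},{"x":0,"y":0,"z":3,"wx":0,"wy":0,"wz":0,"fingers":10}]' 40
python3 -m crank '[{"x":0,"y":0,"z":3,"wx":0,"wy":0,"wz":0,"fingers":10},{"x":0,"y":0,"z":3,"wx":0,"wy":0,"wz":0,"fingers":10}]' 40
```

```text
clock: 7.1
tool_pos: [637.7, 296.5, 59.4]
orientation: [0.004, 0.999, 0.036, 0.003]
force: [-11.8, -6.0, 29.9]
finger_gap: 0.17
clock: 7.3
tool_pos: [637.8, 296.5, 59.4]
orientation: [0.004, 0.999, 0.037, 0.003]
force: [-14.4, -5.8, 25.6]
finger_gap: 0.172
```

```bash
python3 -m crank '[{"x":0,"y":0,"z":5,"wx":0,"wy":0,"wz":0,"fingers":10},{"x":0,"y":0,"z":5,"wx":0,"wy":0,"wz":0,"fingers":10}]' 50
python3 -m crank '[{"x":0,"y":0,"z":0,"wx":0,"wy":0,"wz":0,"fingers":30},{"x":0,"y":0,"z":0,"wx":0,"wy":0,"wz":0,"fingers":40},{"x":0,"y":0,"z":0,"wx":0,"wy":0,"wz":0,"fingers":40},{"x":0,"y":0,"z":-20,"wx":0,"wy":0,"wz":0,"fingers":40},{"x":0,"y":0,"z":-40,"wx":0,"wy":0,"wz":0,"fingers":40},{"x":0,"y":0,"z":-40,"wx":0,"wy":0,"wz":0,"fingers":40},{"x":0,"y":0,"z":-40,"wx":0,"wy":0,"wz":0,"fingers":93},{"x":0,"y":0,"z":-20,"wx":0,"wy":0,"wz":0,"fingers":93},{"x":0,"y":0,"z":0,"wx":0,"wy":0,"wz":0,"fingers":93}]'
python3 - <<'E'
from h import *
s=snapshot("wrist");cv2.imwrite(f"pics/wrist6.png",s["img"][:,:,::-1])
C=cloud(s,True); m=(C[...,2]>70)&(C[...,2]<110)&(abs(C[...,0]-637)<45)&(abs(C[...,1]-298)<40)
q=C[m];print(len(q),cv2.minAreaRect(q[:,:2].astype(np.float32)),np.percentile(q[:,2],[5,50,95]))
print(bot.state()["joint_positions"].round(3))
E
```

```text
clock: 7.5
tool_pos: [637.9, 296.5, 59.2]
orientation: [0.004, 0.999, 0.037, 0.003]
force: [-23.1, -10.3, 43.6]
finger_gap: 0.167
clock: 8.4
tool_pos: [637.2, 298.3, 223.4]
orientation: [0.004, 0.999, 0.038, 0.003]
force: [-0.4, 0.6, -0.9]
finger_gap: 0.639
1423 ((636.64892578125, 297.578369140625), (64.087890625, 16.248258590698242), 9.127257347106934) [82.13894677 84.49149884 85.8233045 ]
[ 0.375  0.634  1.197 -0.009  1.309  1.872]
```

View pics/wrist6.png

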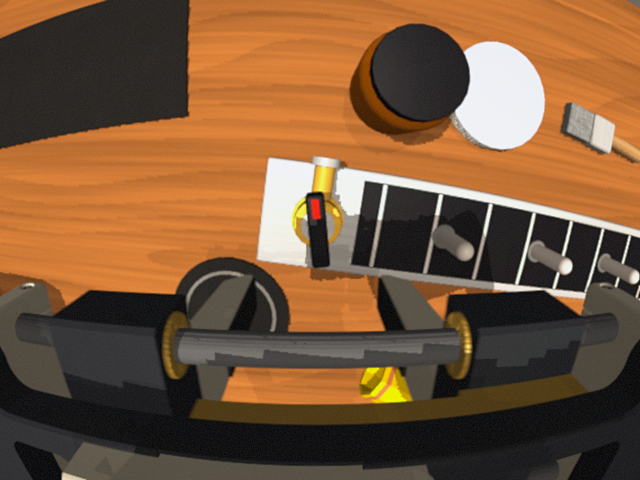

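The bar top dropped about 8.5 mm. The handle settled at about 1.345 rad, which is the angle the taper limit gives for 9.0 mm, so the plug is home and holding. Next is the white tumbler.

```bash
python3 -m crank '[{"x":-4,"y":46,"z":-2,"wx":0,"wy":0,"wz":0,"fingers":93},{"x":-4,"y":46,"z":-2,"wx":0,"wy":0,"wz":0,"fingers":93},{"x":-4,"y":46,"z":-2,"wx":0,"wy":0,"wz":0,"fingers":93},{"x":-4,"y":46,"z":-2,"wx":0,"wy":0,"wz":0,"fingers":93},{"x":-4,"y":46,"z":-2,"wx":0,"wy":0,"wz":0,"fingers":93},{"x":-4,"y":46,"z":-2,"wx":0,"wy":0,"wz":0,"fingers":93},{"x":-4,"y":46,"z":-2,"wx":0,"wy":0,"wz":0,"fingers":93},{"x":-4,"y":46,"z":-2,"wx":0,"wy":0,"wz":0,"fingers":93},{"x":-4,"y":46,"z":-2,"wx":0,"wy":0,"wz":0,"fingers":93},{"x":-4,"y":46,"z":-2,"wx":0,"wy":0,"wz":0,"fingers":93},{"x":-4,"y":46,"z":-2,"wx":0,"wy":0,"wz":0,"fingers":93},{"x":0,"y":0,"z":0,"wx":0,"wy":0,"wz":0,"fingers":93}]'
python3 - <<'E'
from h import *
s=snapshot("wrist");cv2.imwrite(f"pics/wrist7.png",s["img"][:,:,::-1])
s=snapshot("top");cv2.imwrite(f"pics/top7.png",s["img"][:,:,::-1])
print(bot.state()["joint_positions"].round(3)); goto([600,-214,230])
E
```

```text
clock: 9.65
tool_pos: [623.6, -227.6, 218.3]
orientation: [0.002, 0.999, 0.04, -0.014]
force: [-0.1, 0.1, 0.3]
finger_gap: 0.996
[-0.408  0.573  1.309 -0.015  1.286  1.084]
tool delta xyz: [-23.4 -11.1 -11.1]
```

View pics/wrist7.png

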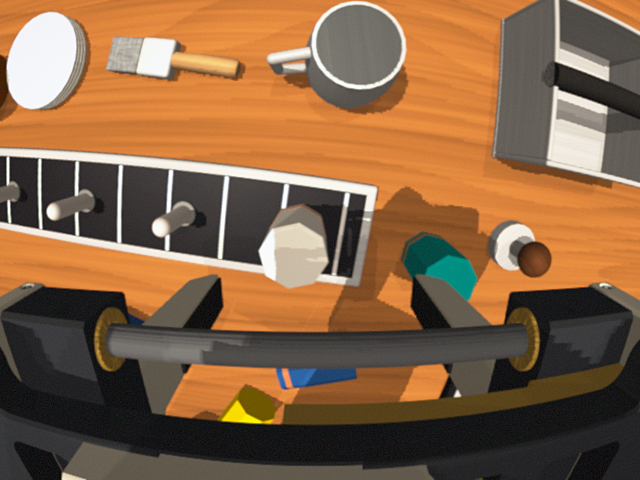

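View pics/top7.png

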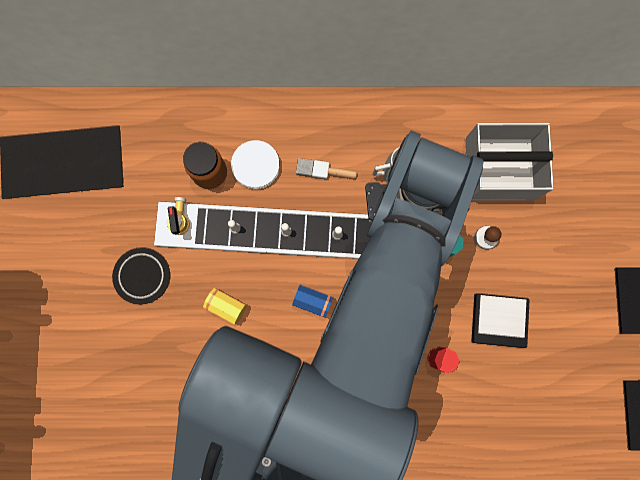

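The wrist view shows the white tumbler's top face near (294,255), and the cock is still shut in the top view. I'll measure the tumbler's centre and flat angle from its top face.

Run:
```python
from h import *
s=snapshot("wrist"); C=cloud(s,True)
m=(C[...,2]>92)&(C[...,2]<112)&(abs(C[...,0]-603)<45)&(abs(C[...,1]+214)<45)
n,l,st,c=cv2.connectedComponentsWithStats(m.astype(np.uint8)); i=1+st[1:,4].argmax(); print(st[i])
v,u=np.nonzero(l==i); q=C[l==i]; print("z",np.percentile(q[:,2],[5,50,95]))
k=plane(s,u,v,101,True)[:,:2].astype(np.float32); print("plane101 centroid",k.mean(0),"circle",cv2.minEnclosingCircle(k),"rect",cv2.minAreaRect(k)); print("depth centroid",q[:,:2].mean(0))
h=cv2.convexHull(k)[:,0]
for d in range(0,45,3):
    a=np.radians(d); w=[np.ptp(h@[np.cos(a+j*np.pi/4),np.sin(a+j*np.pi/4)]) for j in range(4)]; print(d,np.round(np.mean(w),1),np.round(w,1))
a=cv2.resize(s["img"][190:300,230:360],None,fx=5,fy=5,interpolation=2); cv2.imwrite("pics/w7z.png",a[:,:,::-1])
```

```text
[ 265  222   70   67 3440]
z [ 98.30760881  99.65498517 100.81261251]
plane101 centroid [ 603.52374 -210.1761 ] circle ((602.7664794921875, -210.1923065185547), 28.504215240478516) rect ((603.0269775390625, -210.0894317626953), (53.660892486572266, 52.64324188232422), 16.367029190063477)
depth centroid [ 603.05937757 -210.14765215]
0 56.2 [56.  56.6 55.6 56.6]
3 55.8 [55.6 56.1 55.2 56.4]
6 55.4 [55.1 55.6 54.8 56. ]
9 54.9 [54.8 54.9 54.3 55.4]
12 54.2 [54.4 54.  53.7 54.8]
15 53.4 [53.8 53.  53.  53.9]
18 53.4 [54.1 52.9 52.4 54.1]
21 54.0 [54.7 53.7 53.1 54.4]
24 54.6 [55.3 54.4 54.  54.8]
27 55.3 [56.  55.1 54.8 55.2]
30 55.8 [56.5 55.5 55.4 55.7]
33 56.2 [56.8 55.9 56.  56.1]
36 56.4 [57.  56.  56.3 56.3]
39 56.5 [57.  56.  56.6 56.3]
42 56.4 [56.9 55.9 56.7 56.2]
```

View pics/w7z.png

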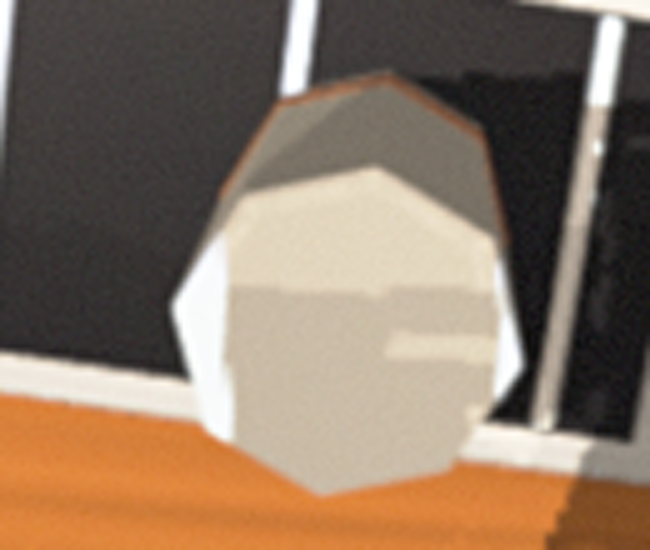

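Run:
```python
from h import *
s=snapshot("wrist"); C=cloud(s,True); H=cv2.cvtColor(s["img"],cv2.COLOR_RGB2HSV)
m=(H[...,0]>80)&(H[...,0]<96)&(H[...,1]>120)
q=C[m];q=q[q[:,2]>20]; print("turq",np.nanpercentile(q,[2,50,98],axis=0).round())
p,r=tool();m=r.as_matrix(); print(m.round(3),np.degrees(np.arctan2(m[1,1],m[0,1]))); goto([603,-210.2,150])
```

```text
turq [[ 571. -374.   23.]
 [ 595. -343.   83.]
 [ 637. -237.  321.]]
[[ 0.996  0.086 -0.028]
 [ 0.086 -0.996 -0.004]
 [-0.028  0.001 -1.   ]] -85.05938201702666
tool delta xyz: [-18.6 -13.1  70.1]
```

```bash
python3 -m crank '[{"x":-10,"y":-7,"z":0,"wx":0,"wy":0.014,"wz":-0.1,"fingers":80},{"x":-9,"y":-6,"z":0,"wx":0,"wy":0.014,"wz":-0.1,"fingers":80},{"x":0,"y":0,"z":0,"wx":0,"wy":0,"wz":0,"fingers":80}]'
python3 - <<'E'
from h import *
p,r=tool();m=r.as_matrix(); print(m.round(3),np.degrees(np.arctan2(m[1,1],m[0,1]))); goto([603,-210.2,68])
E
```

```text
clock: 10.15
tool_pos: [604.1, -205.9, 218.4]
orientation: [-0.002, 0.989, 0.148, -0.0]
force: [0.2, -0.6, -0.3]
finger_gap: 0.863
[[ 0.956  0.293 -0.001]
 [ 0.293 -0.956  0.003]
 [-0.    -0.003 -1.   ]] -72.93313120310745
tool delta xyz: [ -2.3   4.2 150.4]
```

```bash
python3 -m crank '[{"x":-2,"y":4,"z":20,"wx":0,"wy":0,"wz":0,"fingers":78},{"x":0,"y":0,"z":40,"wx":0,"wy":0,"wz":0,"fingers":78},{"x":0,"y":0,"z":20,"wx":0,"wy":0,"wz":0,"fingers":78},{"x":0,"y":0,"z":0,"wx":0,"wy":0,"wz":0,"fingers":78}]'
python3 - <<'E'
from h import *
s=snapshot("wrist");cv2.imwrite(f"pics/wrist8.png",s["img"][:,:,::-1])
p,r=tool();m=r.as_matrix(); print(m.round(3),np.degrees(np.arctan2(m[1,1],m[0,1]))); goto([603,-210.2,68])
E
```

```text
clock: 10.55
tool_pos: [606.1, -206.1, 137.2]
orientation: [-0.001, 0.989, 0.146, 0.001]
force: [0.1, -0.1, -0.6]
finger_gap: 0.839
[[ 0.958  0.288  0.002]
 [ 0.288 -0.958  0.001]
 [ 0.003 -0.    -1.   ]] -73.2408358581034
tool delta xyz: [-4.7  2.7 70.4]
```

View pics/wrist8.png

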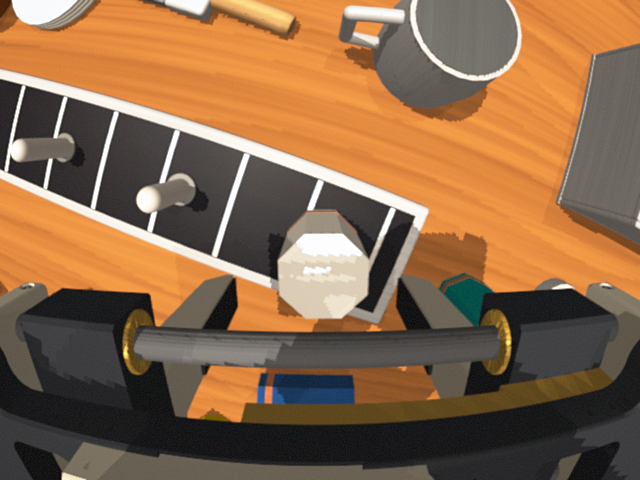

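The tumbler's flats line up with the jaws, with its centre at (323,262). I'll descend and grip.

```bash
python3 -m crank '[{"x":-4,"y":2.5,"z":20,"wx":0,"wy":0,"wz":0,"fingers":78},{"x":-1,"y":0,"z":25,"wx":0,"wy":0,"wz":0,"fingers":78},{"x":0,"y":0,"z":20,"wx":0,"wy":0,"wz":0,"fingers":78},{"x":0,"y":0,"z":5,"wx":0,"wy":0,"wz":0,"fingers":78},{"x":0,"y":0,"z":0,"wx":0,"wy":0,"wz":0,"fingers":78}]'
python3 - <<'E'
from h import *
goto([603,-210.2,68])
E
python3 -m crank '[{"x":0,"y":0,"z":0,"wx":0,"wy":0,"wz":0,"fingers":45},{"x":0,"y":0,"z":0,"wx":0,"wy":0,"wz":0,"fingers":45},{"x":0,"y":0,"z":0,"wx":0,"wy":0,"wz":0,"fingers":45},{"x":0,"y":0,"z":0,"wx":0,"wy":0,"wz":0,"fingers":45},{"x":0,"y":0,"z":0,"wx":0,"wy":0,"wz":0,"fingers":45}]' 25
```

```text
clock: 11.1
tool_pos: [608.2, -209.6, 74.1]
orientation: [0.002, 0.99, 0.144, 0.006]
force: [0.0, -0.7, -0.1]
finger_gap: 0.84
tool delta xyz: [-5.2 -1.   6.1]
clock: 11.6
tool_pos: [610.5, -210.0, 79.0]
orientation: [0.004, 0.99, 0.144, 0.008]
force: [0.5, -0.3, -1.1]
finger_gap: 0.539
```

```bash
python3 -m crank '[{"x":0,"y":0,"z":0,"wx":0,"wy":0,"wz":0,"fingers":66},{"x":-3,"y":0,"z":6,"wx":0,"wy":0,"wz":0,"fingers":66},{"x":-3,"y":0,"z":8,"wx":0,"wy":0,"wz":0,"fingers":66},{"x":-2,"y":0,"z":6,"wx":0,"wy":-0.01,"wz":0,"fingers":66}]' 25
python3 - <<'E'
from h import *
goto([603,-210.2,68])
E
```

```text
clock: 12.0
tool_pos: [602.9, -212.9, 58.2]
orientation: [0.005, 0.99, 0.144, 0.004]
force: [-0.3, -0.6, -0.7]
finger_gap: 0.711
tool delta xyz: [ 0.9 -2.4 -9.8]
```

```bash
python3 -m crank '[{"x":0,"y":-1,"z":-2,"wx":0,"wy":0,"wz":0,"fingers":45},{"x":0,"y":0,"z":0,"wx":0,"wy":0,"wz":0,"fingers":45},{"x":0,"y":0,"z":0,"wx":0,"wy":0,"wz":0,"fingers":45},{"x":0,"y":0,"z":0,"wx":0,"wy":0,"wz":0,"fingers":45}]' 25
python3 - <<'E'
from h import *
goto([603,-210.2,68])
E
```

```text
clock: 12.4
tool_pos: [601.8, -211.6, 58.7]
orientation: [0.005, 0.99, 0.144, 0.002]
force: [-0.6, 0.3, -1.9]
finger_gap: 0.518
tool delta xyz: [ 1.6 -0.9 -9.3]
```

```bash
python3 -m crank '[{"x":0,"y":0,"z":0,"wx":0,"wy":0,"wz":0,"fingers":45}]' 25
python3 - <<'E'
from h import *
print(bot.state()["finger_gap"]*93)
s=snapshot("wrist");cv2.imwrite(f"pics/wrist9.png",s["img"][:,:,::-1])
s=snapshot("side");a=cv2.resize(s["img"][100:300,200:440],None,fx=3,fy=3,interpolation=2);cv2.imwrite(f"pics/side9.png",a[:,:,::-1])
E
```

```text
clock: 12.5
tool_pos: [601.8, -211.6, 58.7]
orientation: [0.005, 0.99, 0.144, 0.002]
force: [0.8, 0.6, -0.7]
finger_gap: 0.518
48.14599224179123
```

View pics/wrist9.png

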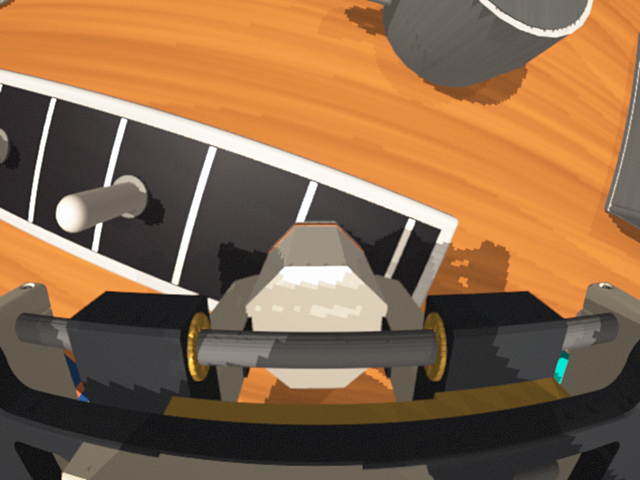

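View pics/side9.png

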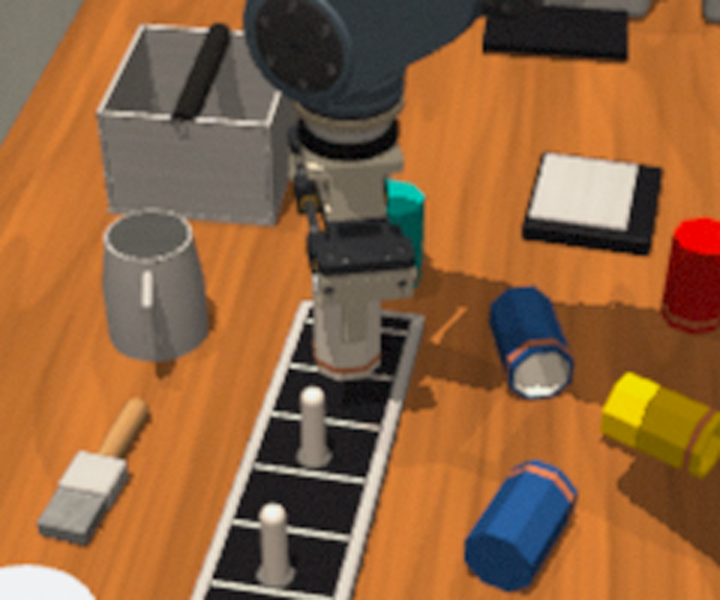

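The tumbler is gripped squarely, rim band visible at the tray. I'll lift it and carry it to the mat.

```bash
python3 -m crank '[{"x":0,"y":0,"z":-15,"wx":0,"wy":0,"wz":0,"fingers":45},{"x":0,"y":0,"z":-30,"wx":0,"wy":0,"wz":0,"fingers":45},{"x":0,"y":0,"z":-35,"wx":0,"wy":0,"wz":0,"fingers":45},{"x":0,"y":0,"z":-35,"wx":0,"wy":0,"wz":0,"fingers":45},{"x":0,"y":0,"z":-15,"wx":0,"wy":0,"wz":0,"fingers":45},{"x":0,"y":0,"z":0,"wx":0,"wy":0,"wz":0,"fingers":45}]'
python3 - <<'E'
from h import *
goto([516,387,160]); s=snapshot("wrist");cv2.imwrite(f"pics/wrist10.png",s["img"][:,:,::-1])
E
```

```text
clock: 13.2
tool_pos: [600.8, -210.3, 198.7]
orientation: [0.005, 0.99, 0.144, 0.003]
force: [0.2, -0.7, -0.6]
finger_gap: 0.516
tool delta xyz: [  88.5 -597.1   32.8]
```

View pics/wrist10.png

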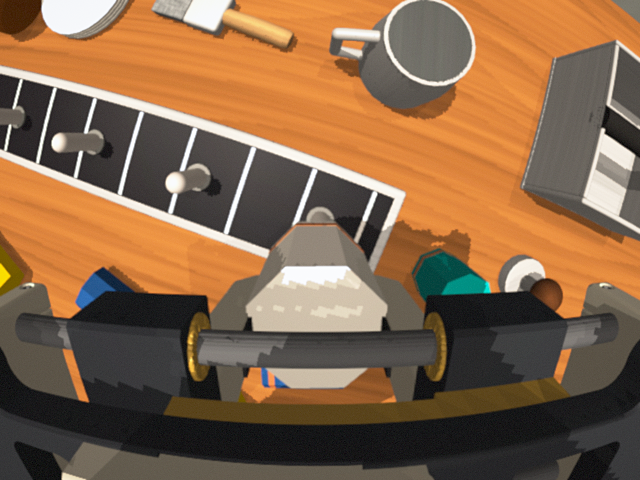

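```bash
python3 -m crank '[{"x":6.5,"y":-20,"z":0,"wx":0,"wy":0,"wz":0,"fingers":45},{"x":6.5,"y":-43,"z":0,"wx":0,"wy":0,"wz":0,"fingers":45},{"x":6.5,"y":-43,"z":0,"wx":0,"wy":0,"wz":0,"fingers":45},{"x":6.5,"y":-43,"z":0,"wx":0,"wy":0,"wz":0,"fingers":45},{"x":6.5,"y":-43,"z":0,"wx":0,"wy":0,"wz":0,"fingers":45},{"x":6.5,"y":-43,"z":0,"wx":0,"wy":0,"wz":0,"fingers":45},{"x":6.5,"y":-43,"z":0,"wx":0,"wy":0,"wz":0,"fingers":45},{"x":6.5,"y":-43,"z":0,"wx":0,"wy":0,"wz":0,"fingers":45},{"x":6.5,"y":-43,"z":0,"wx":0,"wy":0,"wz":0,"fingers":45},{"x":6.5,"y":-43,"z":0,"wx":0,"wy":0,"wz":0,"fingers":45},{"x":6.5,"y":-43,"z":0,"wx":0,"wy":0,"wz":0,"fingers":45},{"x":6.5,"y":-43,"z":0,"wx":0,"wy":0,"wz":0,"fingers":45},{"x":6.5,"y":-43,"z":0,"wx":0,"wy":0,"wz":0,"fingers":45},{"x":4,"y":-30,"z":0,"wx":0,"wy":0,"wz":0,"fingers":45},{"x":0,"y":0,"z":0,"wx":0,"wy":0,"wz":0,"fingers":45}]'
python3 - <<'E'
from h import *
print(bot.state()["joint_positions"].round(3));goto([516,387,100]); s=snapshot("wrist");cv2.imwrite(f"pics/wrist11.png",s["img"][:,:,::-1])
p,r=tool(); print(r.as_matrix().round(3))
m=(s["img"].max(-1)<70); m[270:]=0; m[:,:200]=0;m[:,450:]=0
for k in cv2.findContours(m.astype(np.uint8),0,2)[0]:
    if cv2.contourArea(k)>2000:
        w=plane(s,k[:,0,0],k[:,0,1],4,True); print(cv2.boundingRect(k),cv2.minEnclosingCircle(w[:,:2].astype(np.float32)))
s=snapshot("top");cv2.imwrite(f"pics/top11.png",s["img"][:,:,::-1])
E
```

```text
clock: 14.75
tool_pos: [512.9, 377.8, 176.2]
orientation: [0.005, 0.99, 0.142, -0.009]
force: [-0.2, -1.6, -1.3]
finger_gap: 0.517
[ 0.563  0.56   1.436 -0.002  1.166  1.85 ]
tool delta xyz: [ 7.  -8.6 76. ]
[[ 0.96   0.28  -0.016]
 [ 0.28  -0.96  -0.013]
 [-0.02   0.008 -1.   ]]
(250, 162, 109, 91) ((512.65869140625, 389.5897521972656), 50.25847625732422)
(231, 141, 147, 129) ((512.680908203125, 389.61395263671875), 68.79659271240234)
```

View pics/wrist11.png

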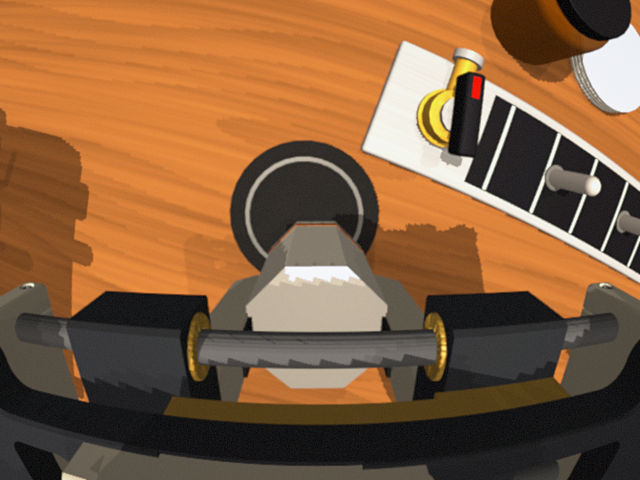

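View pics/top11.png

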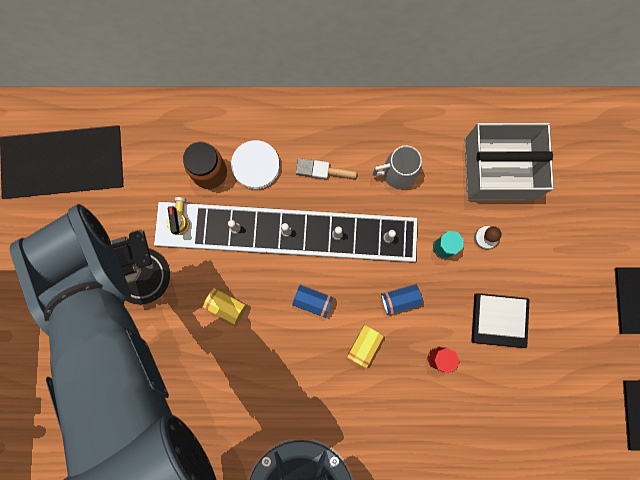

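The mat is found, radius 68.8 mm and centre about (513,390). I'll lower the tumbler onto it.

```bash
python3 -m crank '[{"x":3,"y":-11,"z":20,"wx":0,"wy":0.018,"wz":0,"fingers":45},{"x":0,"y":0,"z":35,"wx":0,"wy":0,"wz":0,"fingers":45},{"x":0,"y":0,"z":35,"wx":0,"wy":0,"wz":0,"fingers":45},{"x":0,"y":0,"z":15,"wx":0,"wy":0,"wz":0,"fingers":45},{"x":0,"y":0,"z":0,"wx":0,"wy":0,"wz":0,"fingers":45}]'
python3 - <<'E'
from h import *
goto([513,389,47]);p,r=tool(); print(r.as_matrix().round(3))
E
```

```text
clock: 15.35
tool_pos: [515.4, 379.4, 67.9]
orientation: [0.005, 0.99, 0.138, 0.0]
force: [0.8, 0.8, -1.0]
finger_gap: 0.519
tool delta xyz: [  0.4 -10.1  20.8]
[[ 0.962  0.274  0.002]
 [ 0.274 -0.962 -0.01 ]
 [-0.001  0.01  -1.   ]]
```

```bash
python3 -m crank '[{"x":0,"y":-10,"z":7,"wx":0.01,"wy":0,"wz":0,"fingers":45},{"x":0,"y":0,"z":7,"wx":0,"wy":0,"wz":0,"fingers":45},{"x":0,"y":0,"z":4,"wx":0,"wy":0,"wz":0,"fingers":45}]'; python3 -m crank '[{"x":0,"y":0,"z":3,"wx":0,"wy":0,"wz":0,"fingers":45}]'; python3 -m crank '[{"x":0,"y":0,"z":3,"wx":0,"wy":0,"wz":0,"fingers":45}]'
python3 - <<'E'
from h import *
goto([513,389,47]);p,r=tool(); print(r.as_matrix().round(3))
E
```

```text
clock: 15.65
tool_pos: [514.6, 389.8, 52.3]
orientation: [-0.002, 0.991, 0.137, 0.002]
force: [0.2, 0.3, -0.6]
finger_gap: 0.514
clock: 15.75
tool_pos: [514.9, 390.1, 49.6]
orientation: [-0.002, 0.99, 0.138, 0.002]
force: [0.0, 0.1, -1.0]
finger_gap: 0.517
clock: 15.85
tool_pos: [515.1, 390.3, 46.9]
orientation: [-0.002, 0.99, 0.138, 0.002]
force: [-0.1, -0.8, -1.4]
finger_gap: 0.515
tool delta xyz: [-2.4  0.7 -0.1]
[[ 0.962  0.273  0.004]
 [ 0.273 -0.962  0.004]
 [ 0.005 -0.003 -1.   ]]
```

```bash
python3 -m crank '[{"x":0,"y":0,"z":2,"wx":0,"wy":0,"wz":0,"fingers":45}]'; python3 -m crank '[{"x":0,"y":0,"z":1,"wx":0,"wy":0,"wz":0,"fingers":45}]'
```

```text
clock: 15.95
tool_pos: [515.7, 390.8, 46.4]
orientation: [-0.002, 0.99, 0.138, 0.003]
force: [-4.7, -2.8, 23.1]
finger_gap: 0.518
clock: 16.05
tool_pos: [516.4, 391.0, 46.8]
orientation: [-0.002, 0.99, 0.138, 0.004]
force: [-1.1, -3.7, 6.0]
finger_gap: 0.519
```

Contact at the expected height. I'll release and rise.

```bash
python3 -m crank '[{"x":0,"y":0,"z":0,"wx":0,"wy":0,"wz":0,"fingers":60},{"x":0,"y":0,"z":0,"wx":0,"wy":0,"wz":0,"fingers":75},{"x":0,"y":0,"z":0,"wx":0,"wy":0,"wz":0,"fingers":78},{"x":-2,"y":0,"z":-10,"wx":0,"wy":0,"wz":0,"fingers":78},{"x":0,"y":0,"z":-30,"wx":0,"wy":0,"wz":0,"fingers":78},{"x":0,"y":0,"z":-40,"wx":0,"wy":0,"wz":0,"fingers":78},{"x":0,"y":0,"z":-40,"wx":0,"wy":0,"wz":0,"fingers":93},{"x":0,"y":0,"z":-20,"wx":0,"wy":0,"wz":0,"fingers":93}]'
python3 - <<'E'
from h import *
s=snapshot("wrist");cv2.imwrite(f"pics/wrist12.png",s["img"][:,:,::-1])
C=cloud(s,True); m=(C[...,2]>80)&(C[...,2]<95)&(abs(C[...,0]-515)<45)&(abs(C[...,1]-390)<45)
q=C[m];print(len(q),cv2.minAreaRect(q[:,:2].astype(np.float32)),np.percentile(q[:,2],[5,50,95]),q.mean(0))
s=snapshot("side");cv2.imwrite(f"pics/side12.png",s["img"][:,:,::-1])
print(tool()[0],bot.state()["joint_positions"].round(3))
E
```

```text
clock: 16.85
tool_pos: [511.8, 388.9, 191.6]
orientation: [-0.002, 0.99, 0.138, 0.002]
force: [0.2, 0.6, 0.3]
finger_gap: 0.96
3971 ((515.5347900390625, 392.1268310546875), (51.8533935546875, 51.808753967285156), 15.743473052978516) [86.52079776 87.73500782 88.90237398] [516.29524837 392.26625631  87.68144405]
[512.28559919 389.18027854 191.5430651 ] [5.770e-01 5.420e-01 1.426e+00 1.000e-03 1.166e+00 1.871e+00]
```

View pics/side12.png

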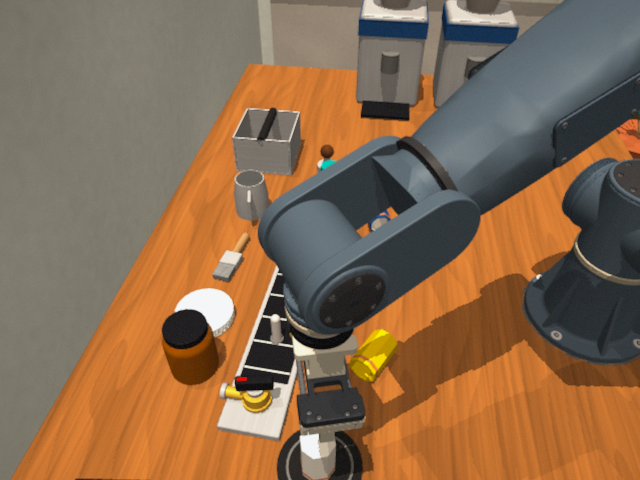

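The white tumbler stands at (515.5,392) with its top at 88 mm and a square 52 × 52 outline, about 3 mm from the mat's centre. Next I go over blue cup A to measure it from the wrist.

```bash
python3 -m crank '[{"x":-18,"y":42,"z":-5,"wx":0,"wy":0,"wz":0,"fingers":93},{"x":-18,"y":42,"z":-5,"wx":0,"wy":0,"wz":0,"fingers":93},{"x":-18,"y":42,"z":-5,"wx":0,"wy":0,"wz":0,"fingers":93},{"x":-18,"y":42,"z":-5,"wx":0,"wy":0,"wz":0,"fingers":93},{"x":-18,"y":42,"z":-5,"wx":0,"wy":0,"wz":0,"fingers":93},{"x":-18,"y":42,"z":-5,"wx":0,"wy":0,"wz":0,"fingers":93},{"x":-18,"y":42,"z":-5,"wx":0,"wy":0,"wz":0,"fingers":93},{"x":-18,"y":42,"z":-5,"wx":0,"wy":0,"wz":0,"fingers":93},{"x":-18,"y":42,"z":-5,"wx":0,"wy":0,"wz":0,"fingers":93},{"x":0,"y":0,"z":0,"wx":0,"wy":0,"wz":-0.14,"fingers":93},{"x":0,"y":0,"z":0,"wx":0,"wy":0,"wz":-0.14,"fingers":93},{"x":0,"y":0,"z":0,"wx":0,"wy":0,"wz":-0.14,"fingers":93},{"x":0,"y":0,"z":0,"wx":0,"wy":0,"wz":-0.14,"fingers":93},{"x":0,"y":0,"z":0,"wx":0,"wy":0,"wz":-0.14,"fingers":93},{"x":0,"y":0,"z":0,"wx":0,"wy":0,"wz":-0.14,"fingers":93},{"x":0,"y":0,"z":0,"wx":0,"wy":0,"wz":-0.1,"fingers":93},{"x":0,"y":0,"z":0,"wx":0,"wy":0,"wz":0,"fingers":93}]'
python3 - <<'E'
from h import *
s=snapshot("wrist");cv2.imwrite(f"pics/wrist13.png",s["img"][:,:,::-1])
print(tool()[0],bot.state()["joint_positions"].round(3)); print(tool()[1].as_matrix().round(3))
E
```

```text
clock: 18.65
tool_pos: [447.4, -35.0, 223.8]
orientation: [-0.006, 0.81, 0.586, -0.003]
force: [-0.3, 0.6, 0.0]
finger_gap: 0.998
[447.39723687 -35.02923795 223.77246103] [-0.184  0.165  1.885  0.003  1.104  0.136]
[[ 0.316  0.949 -0.012]
 [ 0.949 -0.316  0.005]
 [ 0.001 -0.013 -1.   ]]
```

View pics/wrist13.png

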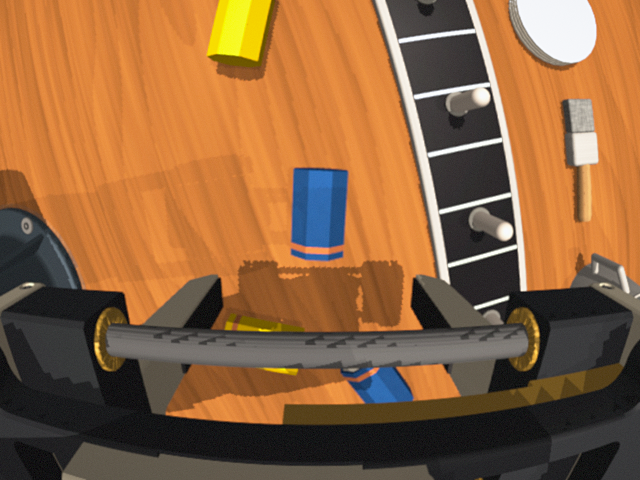

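```bash
cat >> h.py <<'E'
def blue(s,fish,zmin=10,zmax=75):
    H=cv2.cvtColor(s["img"],cv2.COLOR_RGB2HSV); C=cloud(s,fish)
    m=(H[...,0]>100)&(H[...,0]<128)&(H[...,1]>130)&(H[...,2]>40)&(C[...,2]>zmin)&(C[...,2]<zmax)&(C[...,0]>300)
    n,l,st,c=cv2.connectedComponentsWithStats(m.astype(np.uint8))
    return [(l==i,C[l==i]) for i in range(1,n) if st[i,4]>120]
def log():
    import json
    st=bot.state(); p,r=tool()
    open("log.jsonl","a").write(json.dumps([list(st["joint_positions"]),list(p),r.as_matrix().tolist()])+"\n")
E
python3 - <<'E'
from h import *
log()
s=snapshot("wrist")
for m,q in blue(s,True):
    t=q[q[:,2]>44]; 
    if len(t)<30: continue
    pc=cv2.PCACompute(t[:,:2].astype(np.float32),None)[1][0]
    print(len(q),"z",np.percentile(q[:,2],[5,50,95]).round(1),"mean",t.mean(0).round(1),"pca yaw",np.degrees(np.arctan2(pc[1],pc[0])),cv2.minAreaRect(t[:,:2].astype(np.float32)))
f=lambda u,v,z:plane(s,np.array([u]),np.array([v]),z,True)[0]
print("cup top corners @52:",[f(u,v,52).round(1).tolist() for u,v in[(309,169),(334,169),(306,247),(332,248)]])
C=cloud(s,True)
for u,v in[(480,97),(505,231)]: print("peg",f(u,v,82).round(1),C[v-3:v+4,u-3:u+4].reshape(-1,3).mean(0).round(1))
print([f(u,v,16).round(1).tolist() for u,v in[(400,40),(428,156)]])
a=cv2.resize(s["img"][140:280,260:380],None,fx=5,fy=4,interpolation=2); cv2.imwrite("pics/w13z.png",a[:,:,::-1])
E
```

```text
3893 z [37.8 49.2 51.7] mean [451.1 -21.2  49.5] pca yaw 69.05029 ((451.168212890625, -21.764785766601562), (70.77224731445312, 37.638790130615234), 69.29373168945312)
227 z [38.6 49.7 51.6] mean [434.6 -64.6  49.5] pca yaw -21.024162 ((434.34210205078125, -64.59773254394531), (4.880175590515137, 35.84397888183594), 69.92082977294922)
1417 z [36.2 48.2 51.8] mean [ 453.5 -234.9   49.6] pca yaw 122.1805 ((452.9825134277344, -242.57662963867188), (37.595760345458984, 60.81267547607422), 14.964625358581543)
cup top corners @52: [[454.2, 16.0, 52.0], [475.6, 8.9, 52.0], [428.2, -52.1, 52.0], [451.1, -60.7, 52.0]]
peg [616.7  34.8  82. ] [616.   34.8  83.6]
peg [609.8 -87.9  82. ] [608.8 -87.1  84.1]
[[582.7, 114.3, 16.0], [572.5, -9.0, 16.0]]
```

View pics/w13z.png

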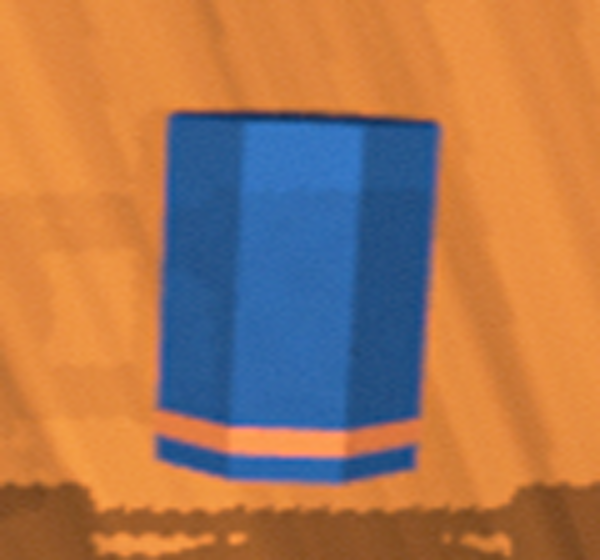

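```bash
python3 - <<'E'
from h import *
s=snapshot("wrist")
f=lambda u,v,z:plane(s,np.array([u]),np.array([v]),z,True)[0]
b,m=f(320.6,170.5,52),f(317.1,260.2,52); d=m-b; print(b,m,"mid",(b+m)/2,"len",np.linalg.norm(d),"mouth yaw",np.degrees(np.arctan2(d[1],d[0])))
E
python3 -m crank '[{"x":0,"y":0,"z":0,"wx":0,"wy":-0.14,"wz":0,"fingers":93},{"x":0,"y":0,"z":0,"wx":0,"wy":-0.14,"wz":0,"fingers":93},{"x":0,"y":0,"z":0,"wx":0,"wy":-0.14,"wz":0,"fingers":93}]'
python3 - <<'E'
from h import *
log(); print(tool()[0],bot.state()["joint_positions"].round(3)); print(tool()[1].as_matrix().round(3))
E
```

```text
[463.9440448   11.31284843  52.        ] [434.15952338 -67.73749233  52.        ] mid [449.05178409 -28.21232195  52.        ] len 84.47528686297377 mouth yaw -110.64536379275164
clock: 19.1
tool_pos: [448.1, -37.8, 225.7]
orientation: [0.122, 0.796, 0.566, -0.175]
force: [-0.7, 0.5, -0.8]
finger_gap: 1.001
[448.14512454 -37.77973861 225.71967447] [ 0.05   0.268  1.817 -0.416  1.258  0.555]
[[ 0.298  0.944 -0.141]
 [ 0.859 -0.329 -0.392]
 [-0.417 -0.004 -0.909]]
```

```bash
cat >> h.py <<'E'
def ori(h_yaw, tilt, xyaw_sign=None):
    pass
def frame(t, y):
    t=np.asarray(t,float);t/=np.linalg.norm(t); y=np.asarray(y,float); y-=t*(y@t); y/=np.linalg.norm(y)
    return R.from_matrix(np.stack([np.cross(y,t),y,t],1))
def need(Rt, pinch=None):
    P,r=tool(); w=(r.inv()*Rt).as_rotvec(); print("rotvec tool",w.round(3),"mag",np.linalg.norm(w).round(3))
    if pinch is not None:
        tcp=np.asarray(pinch)+18.8*Rt.as_matrix()[:,2]; d=tcp-P
        print("tcp target",tcp.round(1),"shift in cur tool",r.inv().apply(d).round(1),"in target tool",Rt.inv().apply(d).round(1))
E
python3 - <<'E'
from h import *
a=np.radians(-110.65); m=np.array([np.cos(a),np.sin(a),0]); y=np.array([-m[1],m[0],0])
Rt=frame(m-[0,0,1],y); print(Rt.as_matrix().round(3)); need(Rt,[449,-28.2,110]-0*m)
E
```

```text
[[ 0.249  0.936 -0.249]
 [ 0.662 -0.353 -0.662]
 [-0.707  0.    -0.707]]
rotvec tool [ 0.011 -0.355  0.022] mag 0.356
tcp target [444.3 -40.6  96.7] shift in cur tool [ 50.2  -2.2 118.9] in target tool [88.4 -2.6 94.1]
```

```bash
python3 -m crank '[{"x":0,"y":0,"z":0,"wx":0.004,"wy":-0.12,"wz":0.007,"fingers":93},{"x":0,"y":0,"z":0,"wx":0.004,"wy":-0.12,"wz":0.007,"fingers":93},{"x":0,"y":0,"z":0,"wx":0.004,"wy":-0.12,"wz":0.007,"fingers":93},{"x":22,"y":-1,"z":24,"wx":0,"wy":0,"wz":0,"fingers":93},{"x":22,"y":-1,"z":24,"wx":0,"wy":0,"wz":0,"fingers":93},{"x":22,"y":-1,"z":24,"wx":0,"wy":0,"wz":0,"fingers":93},{"x":22,"y":-1,"z":24,"wx":0,"wy":0,"wz":0,"fingers":93},{"x":0,"y":0,"z":0,"wx":0,"wy":0,"wz":0,"fingers":93}]'
python3 - <<'E'
from h import *
log(); print(tool()[0],bot.state()["joint_positions"].round(3))
a=np.radians(-110.65); m=np.array([np.cos(a),np.sin(a),0]); y=np.array([-m[1],m[0],0])
Rt=frame(m-[0,0,1],y);  need(Rt,[449,-28.2,60])
s=snapshot("wrist");cv2.imwrite(f"pics/wrist14.png",s["img"][:,:,::-1])
s=snapshot("side");cv2.imwrite(f"pics/side14.png",s["img"][:,:,::-1])
E
```

```text
clock: 19.9
tool_pos: [444.4, -41.9, 90.7]
orientation: [0.229, 0.76, 0.517, -0.32]
force: [0.1, 1.1, 0.7]
finger_gap: 0.997
[444.35117712 -41.88110184  90.7288972 ] [ 0.191  0.639  1.829 -0.709  1.26   0.999]
rotvec tool [ 0.007  0.024 -0.017] mag 0.03
tcp target [444.3 -40.6  46.7] shift in cur tool [32.6 -1.2 29.5] in target tool [31.9 -0.5 30.3]
```

View pics/wrist14.png

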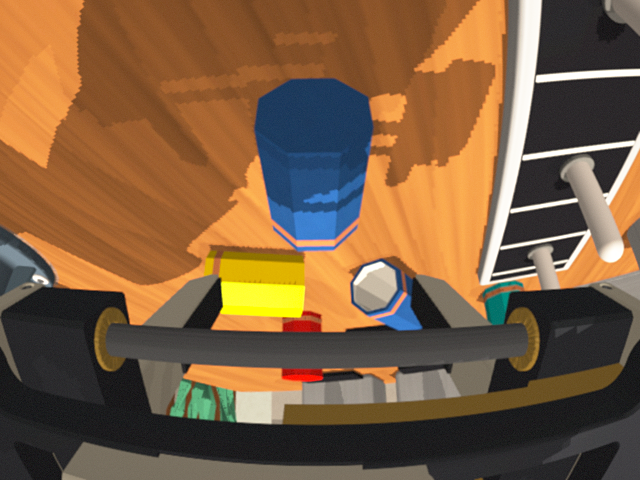

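View pics/side14.png

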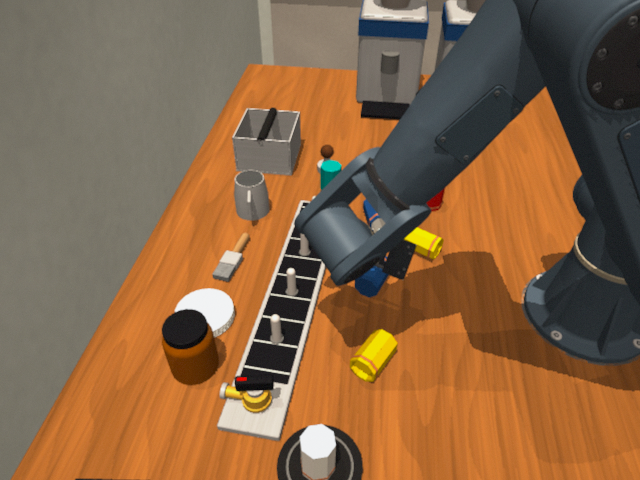

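```bash
python3 -m crank '[{"x":18,"y":-1,"z":16,"wx":0,"wy":0.012,"wz":-0.008,"fingers":93},{"x":18,"y":0,"z":16,"wx":0,"wy":0.012,"wz":-0.008,"fingers":93},{"x":8,"y":0,"z":8,"wx":0,"wy":0,"wz":0,"fingers":93},{"x":0,"y":0,"z":0,"wx":0,"wy":0,"wz":0,"fingers":93}]'
python3 - <<'E'
from h import *
a=np.radians(-110.65); m=np.array([np.cos(a),np.sin(a),0]); y=np.array([-m[1],m[0],0])
Rt=frame(m-[0,0,1],y);  need(Rt,[449,-28.2,27])
print(bot.state()["force"],bot.state()["joint_positions"].round(3))
E
```

```text
clock: 20.4
tool_pos: [451.9, -38.8, 39.7]
orientation: [0.225, 0.762, 0.524, -0.306]
force: [0.1, 0.5, 0.4]
finger_gap: 1.003
rotvec tool [ 0.018 -0.007 -0.013] mag 0.024
tcp target [444.3 -40.6  13.7] shift in cur tool [15.  -7.  21.5] in target tool [15.2 -6.4 21.5]
[0.11636556 0.45551674 0.39931231] [ 0.188  0.725  1.824 -0.724  1.164  1.048]
```

```bash
python3 -m crank '[{"x":0,"y":-7,"z":2,"wx":0.015,"wy":0,"wz":-0.01,"fingers":93},{"x":8,"y":-1,"z":10,"wx":0,"wy":0,"wz":0,"fingers":93},{"x":5,"y":0,"z":7,"wx":0,"wy":0,"wz":0,"fingers":93},{"x":0,"y":0,"z":0,"wx":0,"wy":0,"wz":0,"fingers":93}]'
python3 - <<'E'
from h import *
a=np.radians(-110.65); m=np.array([np.cos(a),np.sin(a),0]); y=np.array([-m[1],m[0],0])
Rt=frame(m-[0,0,1],y);  need(Rt,[449,-28.2,27])
print(bot.state()["force"],bot.state()["joint_positions"].round(3))
s=snapshot("wrist");cv2.imwrite(f"pics/wrist15.png",s["img"][:,:,::-1])
E
```

```text
clock: 20.8
tool_pos: [444.0, -39.6, 18.3]
orientation: [0.218, 0.762, 0.525, -0.309]
force: [0.3, -0.2, -0.7]
finger_gap: 1.0
rotvec tool [ 0.005 -0.009 -0.006] mag 0.012
tcp target [444.3 -40.6  13.7] shift in cur tool [2.6 0.6 3.9] in target tool [2.7 0.7 3.9]
[ 0.33839937 -0.19029913 -0.70709277] [ 0.185  0.761  1.834 -0.726  1.134  1.067]
```

View pics/wrist15.png

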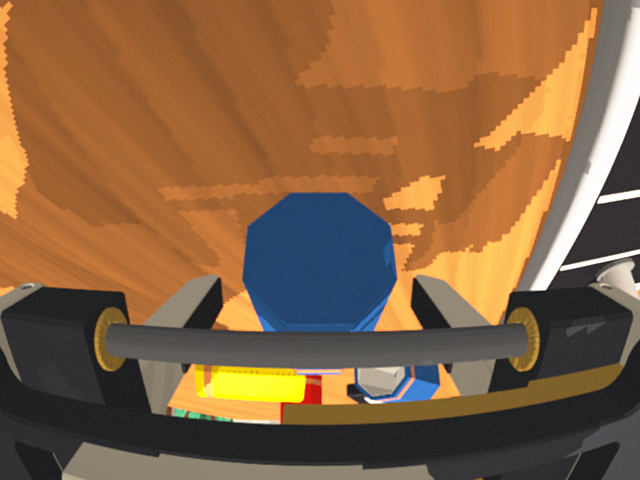

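The cup sits centred between the fingers, its base octagon at (320,260). I'll take a small final step and close.

```bash
python3 -m crank '[{"x":2,"y":0.5,"z":4,"wx":0,"wy":-0.008,"wz":0,"fingers":93},{"x":0,"y":0,"z":1,"wx":0,"wy":0,"wz":0,"fingers":70},{"x":0,"y":0,"z":0,"wx":0,"wy":0,"wz":0,"fingers":45},{"x":0,"y":0,"z":0,"wx":0,"wy":0,"wz":0,"fingers":45},{"x":0,"y":0,"z":0,"wx":0,"wy":0,"wz":0,"fingers":45},{"x":0,"y":0,"z":0,"wx":0,"wy":0,"wz":0,"fingers":45},{"x":0,"y":0,"z":0,"wx":0,"wy":0,"wz":0,"fingers":45}]' 30
python3 - <<'E'
from h import *
a=np.radians(-110.65); m=np.array([np.cos(a),np.sin(a),0]); y=np.array([-m[1],m[0],0])
Rt=frame(m-[0,0,1],y);  need(Rt,[449,-28.2,27])
print(bot.state()["force"],bot.state()["joint_positions"].round(3))
s=snapshot("wrist");cv2.imwrite(f"pics/wrist16.png",s["img"][:,:,::-1])
E
```

```text
clock: 21.55
tool_pos: [444.4, -41.9, 13.8]
orientation: [0.221, 0.761, 0.524, -0.312]
force: [0.2, -0.4, -1.7]
finger_gap: 0.558
rotvec tool [ 0.006 -0.    -0.007] mag 0.009
tcp target [444.3 -40.6  13.7] shift in cur tool [ 0.9 -0.5 -0.7] in target tool [ 0.9 -0.5 -0.7]
[ 0.16676485 -0.39939308 -1.65727529] [ 0.183  0.774  1.831 -0.736  1.133  1.077]
```

View pics/wrist16.png

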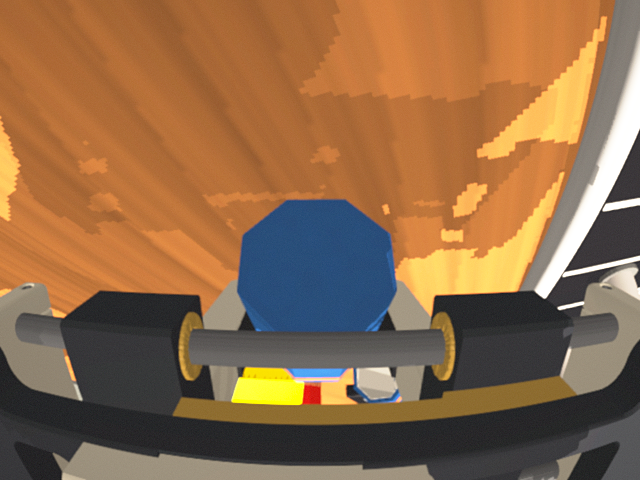

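```bash
python3 -m crank '[{"x":-10,"y":0,"z":-10,"wx":0,"wy":0,"wz":0,"fingers":45},{"x":-25,"y":0,"z":-25,"wx":0,"wy":0,"wz":0,"fingers":45},{"x":-30,"y":0,"z":-30,"wx":0,"wy":0,"wz":0,"fingers":45},{"x":-30,"y":0,"z":-30,"wx":0,"wy":0,"wz":0,"fingers":45},{"x":-15,"y":0,"z":-15,"wx":0,"wy":0,"wz":0,"fingers":45},{"x":0,"y":0,"z":0,"wx":0,"wy":0.1,"wz":0,"fingers":45},{"x":0,"y":0,"z":0,"wx":0,"wy":0.13,"wz":0,"fingers":45},{"x":0,"y":0,"z":0,"wx":0,"wy":0.13,"wz":0,"fingers":45},{"x":0,"y":0,"z":0,"wx":0,"wy":0.13,"wz":0,"fingers":45},{"x":0,"y":0,"z":0,"wx":0,"wy":0.13,"wz":0,"fingers":45},{"x":0,"y":0,"z":0,"wx":0,"wy":0.13,"wz":0,"fingers":45}]'
python3 - <<'E'
from h import *
log(); p,r=tool(); print(p,r.as_matrix().round(3),bot.state()["joint_positions"].round(3))
s=snapshot("wrist");cv2.imwrite(f"pics/wrist17.png",s["img"][:,:,::-1])
E
```

```text
clock: 22.7
tool_pos: [442.7, -38.5, 184.7]
orientation: [0.009, 0.82, 0.572, 0.002]
force: [-0.2, 1.4, -1.6]
finger_gap: 0.56
[442.7235085  -38.48597338 184.66435884] [[ 0.346  0.938  0.014]
 [ 0.938 -0.346 -0.012]
 [-0.007  0.018 -1.   ]] [-0.186  0.195  1.958 -0.011  0.972  0.174]
```

View pics/wrist17.png

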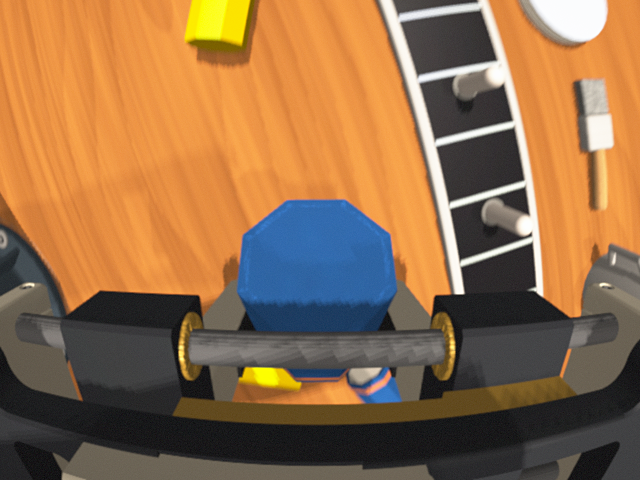

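```bash
python3 -m crank '[{"x":0,"y":0,"z":0,"wx":0,"wy":0.13,"wz":0,"fingers":45},{"x":0,"y":0,"z":0,"wx":0,"wy":0.13,"wz":0,"fingers":45},{"x":0,"y":0,"z":0,"wx":0,"wy":0.13,"wz":0,"fingers":45},{"x":0,"y":0,"z":0,"wx":0,"wy":0.13,"wz":0,"fingers":45},{"x":0,"y":0,"z":0,"wx":0,"wy":0.13,"wz":0,"fingers":45},{"x":0,"y":0,"z":0,"wx":0,"wy":0.13,"wz":0,"fingers":45},{"x":0,"y":0,"z":0,"wx":0,"wy":0,"wz":0,"fingers":45}]'
python3 - <<'E'
from h import *
log(); p,r=tool(); print(p,r.as_matrix().round(3),bot.state()["joint_positions"].round(3))
a=np.radians(69.3); h=np.array([np.cos(a),np.sin(a),0]); y=np.array([h[1],-h[0],0])
need(frame(h-[0,0,1],y),[617.5,36,155])
s=snapshot("side");cv2.imwrite(f"pics/side17.png",s["img"][:,:,::-1])
E
```

```text
clock: 23.45
tool_pos: [441.4, -38.6, 191.2]
orientation: [-0.215, 0.75, 0.532, 0.329]
force: [-0.1, -0.9, -1.4]
finger_gap: 0.558
[441.42226958 -38.59132207 191.15256222] [[ 0.217  0.94   0.265]
 [ 0.658 -0.341  0.672]
 [ 0.722  0.028 -0.692]] [-0.657  0.311  2.048  0.834  1.214 -0.803]
rotvec tool [ 0.01  -0.021  0.029] mag 0.038
tcp target [622.2  48.4 141.7] shift in cur tool [ 60.8 138.8 140.5] in target tool [ 67.8 138.3 137.7]
```

View pics/side17.png

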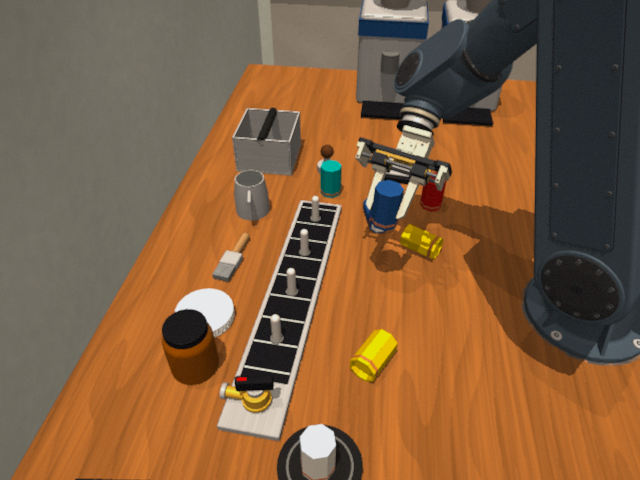

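```bash
python3 -m crank '[{"x":12,"y":27,"z":27,"wx":0.002,"wy":-0.005,"wz":0.007,"fingers":45},{"x":12,"y":27,"z":27,"wx":0.002,"wy":-0.005,"wz":0.007,"fingers":45},{"x":12,"y":27,"z":27,"wx":0.002,"wy":-0.005,"wz":0.007,"fingers":45},{"x":12,"y":27,"z":27,"wx":0.002,"wy":-0.005,"wz":0.007,"fingers":45},{"x":12,"y":27,"z":27,"wx":0,"wy":0,"wz":0,"fingers":45},{"x":0,"y":0,"z":0,"wx":0,"wy":0,"wz":0,"fingers":45}]'
python3 - <<'E'
from h import *
log(); p,r=tool(); print(p,r.as_matrix().round(3),bot.state()["joint_positions"].round(3))
a=np.radians(69.3); h=np.array([np.cos(a),np.sin(a),0]); y=np.array([h[1],-h[0],0])
need(frame(h-[0,0,1],y),[617.5,36,145])
for n in("side","top","wrist"):
    s=snapshot(n);cv2.imwrite(f"pics/{n}18.png",s["img"][:,:,::-1])
    if n=="side":
        a=cv2.resize(s["img"][100:360,200:420],None,fx=3,fy=2.3,interpolation=2);cv2.imwrite(f"pics/side18.png",a[:,:,::-1])
E
```

```text
clock: 24.1
tool_pos: [623.8, 52.4, 143.6]
orientation: [-0.208, 0.762, 0.532, 0.306]
force: [-1.2, -0.7, -0.6]
finger_gap: 0.559
[623.7609915   52.40888612 143.56834892] [[ 0.247  0.938  0.245]
 [ 0.682 -0.348  0.643]
 [ 0.688  0.008 -0.726]] [-0.305  0.581  1.715  0.927  1.033 -0.529]
rotvec tool [0.002 0.026 0.01 ] mag 0.028
tcp target [622.2  48.4 131.7] shift in cur tool [-11.3  -0.2   5.7] in target tool [-11.4  -0.1   5.4]
```

View pics/side18.png

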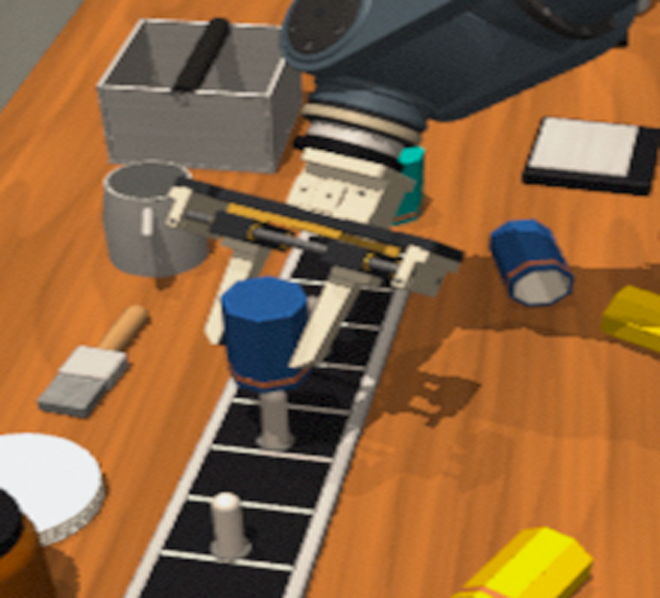

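View pics/top18.png

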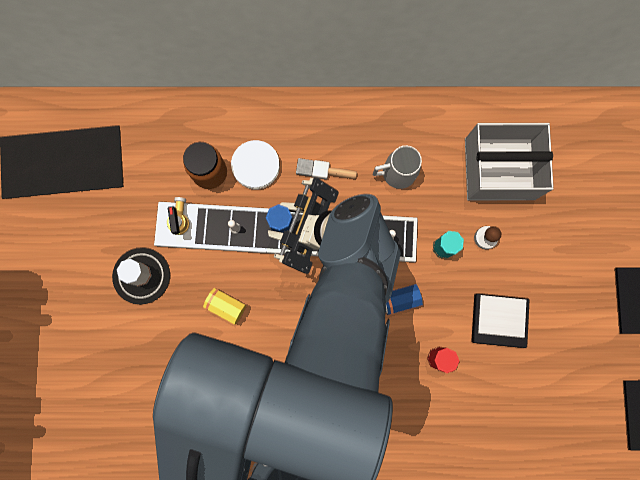

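View pics/wrist18.png

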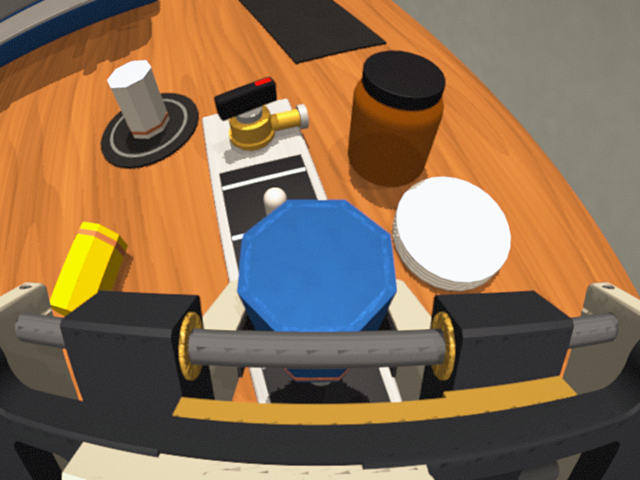

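Run:
```python
from h import *
p,r=tool(); M=r.as_matrix(); pin=p-18.8*M[:,2]; print("pinch",pin.round(1))
s=snapshot("top"); S=snapshot("side")
print("cup axis dir err: tool-based up of cup:", ((M[:,0]-M[:,2])/2**.5).round(3))
for n,c in(("top",s),("side",S)):
    print(n,"pred base",np.round(proj(c,pin+[0,0,42.5]),1),"pred mouth",np.round(proj(c,pin-[0,0,42.5]),1))
    H=cv2.cvtColor(c["img"],cv2.COLOR_RGB2HSV);C=cloud(c)
    m=(H[...,0]>100)&(H[...,0]<128)&(H[...,1]>130)&(C[...,2]>100)&(C[...,1]>-40)&(C[...,1]<120)&(C[...,0]>520)
    t=m&(C[...,2]>188); v,u=np.nonzero(t); print(len(u),u.mean(),v.mean(),"obs at 199.7:",plane(c,np.array([u.mean()]),np.array([v.mean()]),199.7)[0].round(1), C[t].mean(0).round(1))
```

```text
pinch [616.5  37.9 158.1]
cup axis dir err: tool-based up of cup: [0.001 0.026 1.   ]
top pred base [279.1 217.5] pred mouth [281.3 224.8]
507 280.0591715976331 218.12031558185404 obs at 199.7: [615.4  35.9 199.7] [615.   35.8 202.1]
side pred base [289.6 227.6] pred mouth [291.3 259.7]
535 289.63177570093455 230.86542056074765 obs at 199.7: [615.1  46.2 199.7] [615.4  44.8 198.6]
```

```bash
python3 -m crank '[{"x":-8,"y":1,"z":4,"wx":0,"wy":0.024,"wz":0.008,"fingers":45},{"x":-5,"y":1,"z":6,"wx":0,"wy":0,"wz":0,"fingers":45},{"x":0,"y":0,"z":0,"wx":0,"wy":0,"wz":0,"fingers":45}]'
python3 - <<'E'
from h import *
a=np.radians(69.3); h=np.array([np.cos(a),np.sin(a),0]); y=np.array([h[1],-h[0],0])
need(frame(h-[0,0,1],y),[618.5,35.5,110]); p,r=tool(); print((p-18.8*r.as_matrix()[:,2]).round(1))
S=snapshot("side");a=cv2.resize(S["img"][180:340,240:360],None,fx=5,fy=3.7,interpolation=2);cv2.imwrite(f"pics/side19.png",a[:,:,::-1])
E
```

```text
clock: 24.65
tool_pos: [621.2, 44.3, 129.6]
orientation: [-0.215, 0.762, 0.524, 0.316]
force: [0.4, 0.4, -1.4]
finger_gap: 0.56
rotvec tool [ 0.007  0.002 -0.002] mag 0.008
tcp target [623.2  47.9  96.7] shift in cur tool [-20.3   0.4  26.2] in target tool [-20.4   0.5  26.1]
[616.4  31.9 142.9]
```

View pics/side19.png

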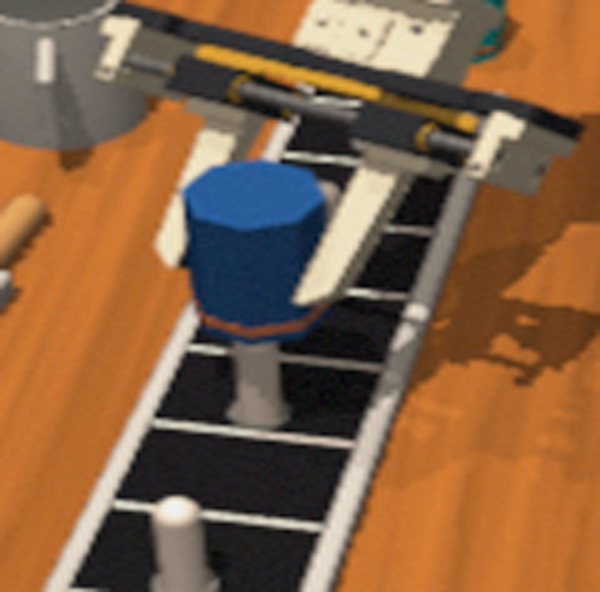

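The side view shows peg 3 (px 258) under the middle of the cup (px 260). I'll lower in steps and watch the force.

```bash
python3 -m crank '[{"x":-9,"y":0,"z":13,"wx":0.005,"wy":0,"wz":0,"fingers":45},{"x":-9,"y":0,"z":11,"wx":0,"wy":0,"wz":0,"fingers":45},{"x":-4,"y":0,"z":4,"wx":0,"wy":0,"wz":0,"fingers":45}]'
python3 - <<'E'
from h import *
a=np.radians(69.3); h=np.array([np.cos(a),np.sin(a),0]); y=np.array([h[1],-h[0],0])
need(frame(h-[0,0,1],y),[618.5,35.5,75]); p,r=tool(); print((p-18.8*r.as_matrix()[:,2]).round(1),bot.state()["force"])
E
```

```text
clock: 25.0
tool_pos: [623.4, 48.2, 93.2]
orientation: [-0.215, 0.761, 0.525, 0.315]
force: [0.2, -0.0, -1.1]
finger_gap: 0.554
rotvec tool [0.004 0.003 0.   ] mag 0.005
tcp target [623.2  47.9  61.7] shift in cur tool [-22.4  -0.2  22.1] in target tool [-22.5  -0.1  22.1]
[618.7  35.8 106.6] [ 0.17327483 -0.00565068 -1.07350943]
```

```bash
python3 -m crank '[{"x":-10,"y":0,"z":10,"wx":0,"wy":0,"wz":0,"fingers":45},{"x":-10,"y":0,"z":10,"wx":0,"wy":0,"wz":0,"fingers":45},{"x":-5,"y":0,"z":5,"wx":0,"wy":0,"wz":0,"fingers":45}]'
python3 - <<'E'
from h import *
a=np.radians(69.3); h=np.array([np.cos(a),np.sin(a),0]); y=np.array([h[1],-h[0],0])
need(frame(h-[0,0,1],y),[618.5,35.5,58.5]); p,r=tool(); print((p-18.8*r.as_matrix()[:,2]).round(1),bot.state()["force"])
E
```

```text
clock: 25.3
tool_pos: [623.2, 48.3, 54.0]
orientation: [-0.216, 0.761, 0.525, 0.314]
force: [0.4, -0.0, -2.0]
finger_gap: 0.557
rotvec tool [ 0.003  0.003 -0.   ] mag 0.004
tcp target [623.2  47.9  45.2] shift in cur tool [-6.4  0.2  6. ] in target tool [-6.5  0.2  6. ]
[618.4  35.9  67.3] [ 0.39317187 -0.00361307 -1.99459084]
```

```bash
python3 -m crank '[{"x":-3,"y":0,"z":3,"wx":0,"wy":0,"wz":0,"fingers":45}]';python3 -m crank '[{"x":-2,"y":0,"z":2,"wx":0,"wy":0,"wz":0,"fingers":45}]';python3 -m crank '[{"x":-1.5,"y":0,"z":1.5,"wx":0,"wy":0,"wz":0,"fingers":45}]'
```

```text
clock: 25.4
tool_pos: [622.9, 48.4, 48.6]
orientation: [-0.216, 0.761, 0.525, 0.314]
force: [-0.7, 0.4, -1.5]
finger_gap: 0.555
clock: 25.5
tool_pos: [622.8, 48.4, 45.1]
orientation: [-0.216, 0.761, 0.525, 0.314]
force: [-0.6, 0.2, -2.4]
finger_gap: 0.558
clock: 25.6
tool_pos: [623.0, 48.6, 44.8]
orientation: [-0.217, 0.76, 0.525, 0.315]
force: [-16.9, -10.2, 33.3]
finger_gap: 0.555
```

```bash
python3 -m crank '[{"x":0,"y":0,"z":0,"wx":0,"wy":0,"wz":0,"fingers":56},{"x":0,"y":0,"z":0,"wx":0,"wy":0,"wz":0,"fingers":70},{"x":0,"y":0,"z":0,"wx":0,"wy":0,"wz":0,"fingers":82},{"x":0,"y":0,"z":0,"wx":0,"wy":0,"wz":0,"fingers":82}]'
python3 - <<'E'
from h import *
s=snapshot("wrist");cv2.imwrite(f"pics/wrist20.png",s["img"][:,:,::-1])
S=snapshot("side");a=cv2.resize(S["img"][180:340,240:360],None,fx=5,fy=3.7,interpolation=2);cv2.imwrite(f"pics/side20.png",a[:,:,::-1])
E
```

```text
clock: 26.0
tool_pos: [624.2, 48.2, 46.6]
orientation: [-0.216, 0.76, 0.525, 0.316]
force: [1.1, -0.5, -0.3]
finger_gap: 0.807
```

View pics/wrist20.png

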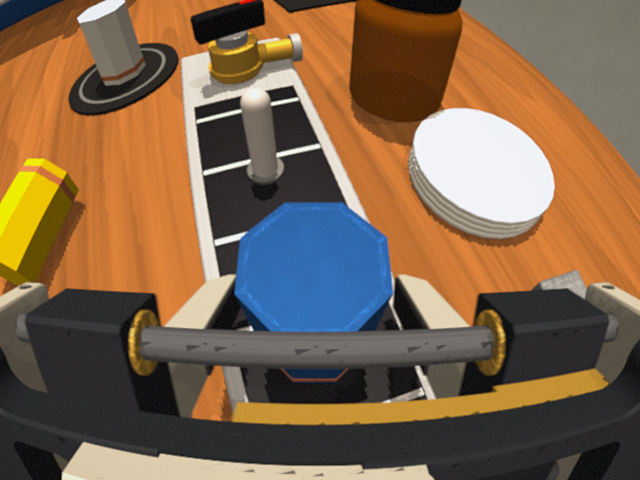

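View pics/side20.png

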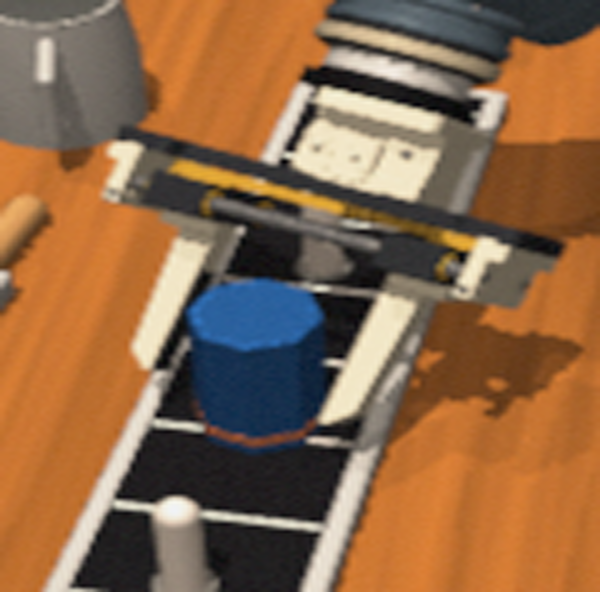

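```bash
python3 -m crank '[{"x":5,"y":0,"z":-7,"wx":0,"wy":0,"wz":0,"fingers":82},{"x":14,"y":0,"z":-15,"wx":0,"wy":0,"wz":0,"fingers":82},{"x":25,"y":0,"z":-25,"wx":0,"wy":0,"wz":0,"fingers":90},{"x":28,"y":0,"z":-28,"wx":0,"wy":0,"wz":0,"fingers":93},{"x":28,"y":0,"z":-28,"wx":0,"wy":0,"wz":0,"fingers":93},{"x":28,"y":0,"z":-28,"wx":0,"wy":0,"wz":0,"fingers":93},{"x":0,"y":0,"z":0,"wx":0,"wy":0,"wz":0,"fingers":93}]'
python3 - <<'E'
from h import *
log(); p,r=tool(); print(p,r.as_matrix().round(3),bot.state()["joint_positions"].round(3))
for n in("side","top","wrist"):
    s=snapshot(n);cv2.imwrite(f"pics/{n}21.png",s["img"][:,:,::-1])
    for m,q in blue(s,n=="wrist",20,115):
        print(n,len(q),np.percentile(q[:,2],[5,50,95]).round(1),q[q[:,2]>np.percentile(q[:,2],95)-6].mean(0).round(1))
E
```

```text
clock: 26.8
tool_pos: [621.9, 45.8, 238.8]
orientation: [-0.217, 0.761, 0.525, 0.315]
force: [-0.3, -0.0, -0.2]
finger_gap: 1.003
[621.89178097  45.84482023 238.76066251] [[ 0.251  0.935  0.252]
 [ 0.661 -0.356  0.66 ]
 [ 0.707  0.001 -0.707]] [-0.326  0.454  1.662  0.874  1.17  -0.383]
side 333 [31.7 48.8 52.9] [ 455.2 -249.2   50.7]
side 955 [ 39.3  89.9 101.9] [617.4  40.1 100.1]
top 312 [ 97.5 101.5 105.9] [621.7  38.  102.6]
top 403 [39.3 50.6 56.7] [ 456.7 -263.4   54. ]
wrist 2070 [28.1 50.8 76.9] [537.5 869.3  76.3]
wrist 222 [76.5 77.7 78.7] [398.9 964.1  77.7]
wrist 1798 [ 74.3  99.5 100.9] [613.5  26.2  99.6]
```

View pics/side21.png

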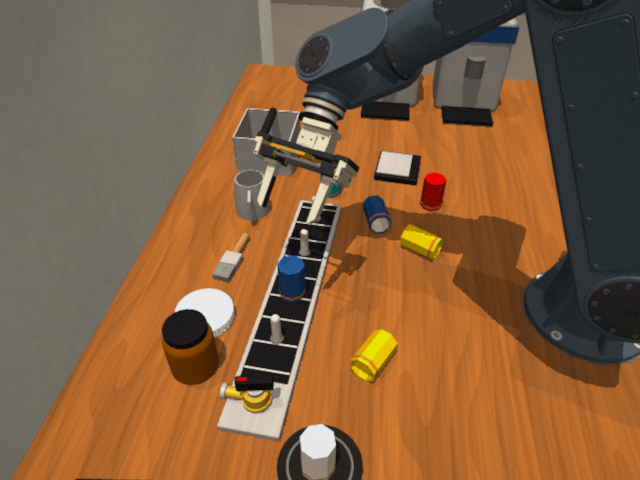

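View pics/top21.png

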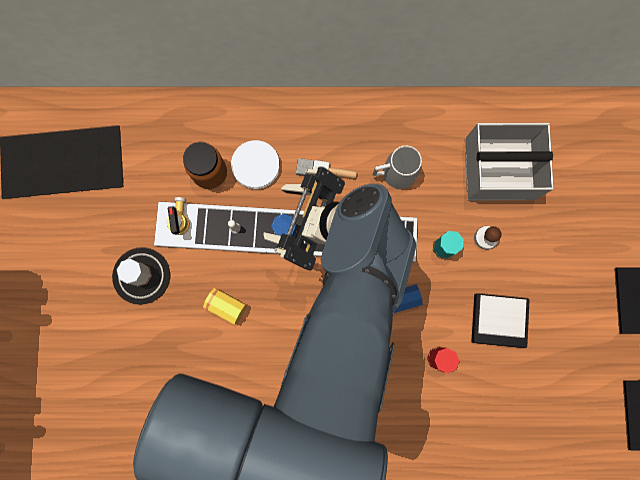

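Cup A stands upright on peg 3 with its top at 101 mm, confirmed in the side and top views. Now cup B: level the tool, yaw it and move above.

```bash
python3 -m crank '[{"x":0,"y":0,"z":0,"wx":0,"wy":-0.13,"wz":0,"fingers":93},{"x":0,"y":0,"z":0,"wx":0,"wy":-0.13,"wz":0,"fingers":93},{"x":0,"y":0,"z":0,"wx":0,"wy":-0.13,"wz":0,"fingers":93},{"x":0,"y":0,"z":0,"wx":0,"wy":-0.13,"wz":0,"fingers":93},{"x":0,"y":0,"z":0,"wx":0,"wy":-0.13,"wz":0,"fingers":93},{"x":0,"y":0,"z":0,"wx":0,"wy":-0.13,"wz":0,"fingers":93},{"x":0,"y":0,"z":0,"wx":0,"wy":0,"wz":-0.13,"fingers":93},{"x":0,"y":0,"z":0,"wx":0,"wy":0,"wz":-0.13,"fingers":93},{"x":0,"y":0,"z":0,"wx":0,"wy":0,"wz":-0.13,"fingers":93},{"x":0,"y":0,"z":0,"wx":0,"wy":0,"wz":-0.13,"fingers":93},{"x":0,"y":0,"z":0,"wx":0,"wy":0,"wz":-0.13,"fingers":93},{"x":0,"y":0,"z":0,"wx":0,"wy":0,"wz":0,"fingers":93}]'
python3 - <<'E'
from h import *
log(); p,r=tool(); print(p,r.as_matrix().round(3),bot.state()["joint_positions"].round(3)); goto([455,-240,225])
E
```

```text
clock: 28.15
tool_pos: [612.7, 46.1, 209.8]
orientation: [-0.014, 0.59, 0.807, -0.024]
force: [0.1, -0.6, -0.3]
finger_gap: 0.998
[612.7235779   46.08734159 209.8001093 ] [[-0.304  0.951 -0.051]
 [ 0.953  0.303 -0.023]
 [-0.007 -0.055 -0.998]] [ 0.01   0.503  1.444 -0.024  1.246 -0.291]
tool delta xyz: [-224.8 -237.6   -0.6]
```

```bash
python3 -m crank '[{"x":0,"y":0,"z":0,"wx":-0.055,"wy":0,"wz":0,"fingers":93},{"x":-28,"y":-30,"z":-3,"wx":0,"wy":0,"wz":0,"fingers":93},{"x":-28,"y":-30,"z":-3,"wx":0,"wy":0,"wz":0,"fingers":93},{"x":-28,"y":-30,"z":-3,"wx":0,"wy":0,"wz":0,"fingers":93},{"x":-28,"y":-30,"z":-3,"wx":0,"wy":0,"wz":0,"fingers":93},{"x":-28,"y":-30,"z":-3,"wx":0,"wy":0,"wz":0,"fingers":93},{"x":-28,"y":-30,"z":-3,"wx":0,"wy":0,"wz":0,"fingers":93},{"x":-28,"y":-30,"z":-3,"wx":0,"wy":0,"wz":0,"fingers":93},{"x":-20,"y":-20,"z":0,"wx":0,"wy":0,"wz":0,"fingers":93},{"x":0,"y":0,"z":0,"wx":0,"wy":0,"wz":0,"fingers":93}]'
python3 - <<'E'
from h import *
log(); p,r=tool(); print(p,r.as_matrix().round(3),bot.state()["joint_positions"].round(3))
s=snapshot("wrist");cv2.imwrite(f"pics/wrist22.png",s["img"][:,:,::-1])
E
```

```text
clock: 29.15
tool_pos: [443.9, -234.4, 221.4]
orientation: [-0.006, 0.605, 0.796, -0.005]
force: [-0.3, 0.7, -0.3]
finger_gap: 1.0
[ 443.85298144 -234.4422555   221.37240282] [[-0.267  0.964 -0.016]
 [ 0.964  0.267  0.   ]
 [ 0.004 -0.015 -1.   ]] [-0.574  0.268  1.76  -0.009  1.127 -0.84 ]
```

View pics/wrist22.png

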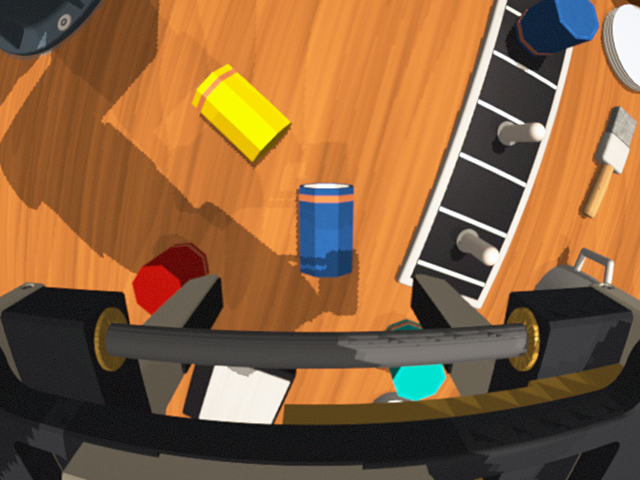

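Run:
```python
from h import *
s=snapshot("wrist"); a=cv2.resize(s["img"][170:290,280:370],None,fx=6,fy=5,interpolation=2); cv2.imwrite("pics/w22z.png",a[:,:,::-1])
C=cloud(s,True);H=cv2.cvtColor(s["img"],cv2.COLOR_RGB2HSV)
for n,lo,hi in(("red",170,180),("red",0,4),("turq",80,96),("yel",24,33)):
    m=(H[...,0]>=lo)&(H[...,0]<=hi)&(H[...,1]>150)&(C[...,2]>30)&(C[...,2]<100); q=C[m]
    if len(q)>50:print(n,len(q),np.percentile(q,[5,50,95],axis=0).round(0).tolist())
```

```text
red 184 [[299.0, -315.0, 33.0], [319.0, -306.0, 57.0], [333.0, -302.0, 81.0]]
red 2294 [[292.0, -346.0, 39.0], [313.0, -317.0, 83.0], [333.0, -303.0, 85.0]]
turq 1497 [[555.0, -372.0, 83.0], [580.0, -352.0, 84.0], [601.0, -335.0, 85.0]]
yel 4420 [[310.0, -181.0, 37.0], [347.0, -152.0, 49.0], [380.0, -124.0, 52.0]]
```

View pics/w22z.png

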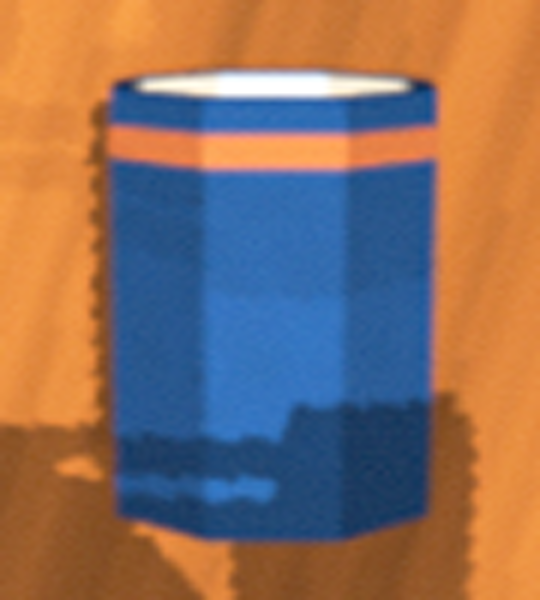

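Run:
```python
from h import *
s=snapshot("wrist")
f=lambda u,v,z:plane(s,np.array([u]),np.array([v]),z,True)[0]
m,b=f(325.9,189.4,52),f(325.7,278,52); d=m-b; mid=(b+m)/2; yaw=np.arctan2(d[1],d[0]); print(b,m,"mid",mid,"len",np.linalg.norm(d),"mouth yaw",np.degrees(yaw))
for mm,q in blue(s,True):
    t=q[q[:,2]>44]; print(len(t),t.mean(0),cv2.minAreaRect(t[:,:2].astype(np.float32)))
h=d/np.linalg.norm(d); y=np.array([h[1],-h[0],0]); a=np.radians(50)
Rt=frame(h*np.sin(a)-np.array([0,0,np.cos(a)]),y); print(Rt.as_matrix().round(3)); need(Rt,[*mid[:2],95])
for n,o in(("red",[313,-320]),("turq",[582,-352])):
    w=np.array([*o,0])-mid; print(n,"behind",-w@h,"perp",w@y)
```

```text
[ 464.88266435 -280.10428433   52.        ] [ 441.86627529 -198.91789066   52.        ] mid [ 453.37446982 -239.5110875    52.        ] len 84.38592704288253 mouth yaw 105.82806357527792
865 [603.46501066  22.78819263  59.87278004] ((607.5357666015625, 27.27651596069336), (28.02945899963379, 55.06980895996094), 45.232269287109375)
219 [ 441.17261678 -203.07119643   49.58757677] ((441.2475280761719, -202.9065704345703), (35.14645004272461, 5.27833890914917), 15.339685440063477)
2623 [ 453.27220145 -246.31959098   49.64568744] ((453.7945861816406, -246.9769287109375), (38.06977844238281, 69.83726501464844), 15.176676750183105)
[[-0.175  0.962 -0.209]
 [ 0.618  0.273  0.737]
 [ 0.766  0.    -0.643]]
rotvec tool [-0.013  0.868 -0.007] mag 0.868
tcp target [ 449.4 -225.7   82.9] shift in cur tool [  4.3   7.4 138.6] in target tool [-103.1    5.4   92.9]
red behind 39.14978765806358 perp -157.00557613894762
turq behind 143.30664844285434 perp 93.06710999741898
```

```bash
python3 -m crank '[{"x":0,"y":0,"z":0,"wx":-0.002,"wy":0.124,"wz":-0.001,"fingers":93},{"x":0,"y":0,"z":0,"wx":-0.002,"wy":0.124,"wz":-0.001,"fingers":93},{"x":0,"y":0,"z":0,"wx":-0.002,"wy":0.124,"wz":-0.001,"fingers":93},{"x":0,"y":0,"z":0,"wx":-0.002,"wy":0.124,"wz":-0.001,"fingers":93},{"x":0,"y":0,"z":0,"wx":-0.002,"wy":0.124,"wz":-0.001,"fingers":93},{"x":0,"y":0,"z":0,"wx":-0.002,"wy":0.124,"wz":-0.001,"fingers":93},{"x":0,"y":0,"z":0,"wx":0,"wy":0,"wz":0,"fingers":93}]'
cat > b.py <<'E'
from h import *
import sys
a=np.radians(105.6); h=np.array([np.cos(a),np.sin(a),0]); y=np.array([h[1],-h[0],0]); a=np.radians(42)
Rt=frame(h*np.sin(a)-np.array([0,0,np.cos(a)]),y); need(Rt,[453.4,-239.7,float(sys.argv[1])])
p,r=tool(); print("pinch",(p-18.8*r.as_matrix()[:,2]).round(1),bot.state()["force"].round(1),bot.state()["joint_positions"].round(3),"gap",bot.state()["finger_gap"]); print(r.as_matrix().round(3)); log()
E
python3 b.py 90
```

```text
clock: 30.0
tool_pos: [450.6, -222.7, 220.7]
orientation: [-0.305, 0.556, 0.739, 0.227]
force: [-0.3, -0.4, -0.4]
finger_gap: 1.0
rotvec tool [-0.01  -0.048  0.005] mag 0.049
tcp target [ 450.  -227.6   76. ] shift in cur tool [-105.1   -1.4   99.6] in target tool [-100.2   -1.9  104.5]
pinch [ 454.3 -235.4  234.1] [-0.3 -0.4 -0.4] [-0.752  0.614  1.44   0.373  1.78  -1.089] gap 1.000274509006881
[[-0.196  0.96  -0.199]
 [ 0.683  0.28   0.675]
 [ 0.704 -0.004 -0.71 ]]
```

```bash
python3 -m crank '[{"x":-24,"y":0,"z":24,"wx":-0.003,"wy":-0.016,"wz":0,"fingers":93},{"x":-24,"y":0,"z":25,"wx":-0.003,"wy":-0.016,"wz":0,"fingers":93},{"x":-24,"y":0,"z":25,"wx":-0.003,"wy":-0.012,"wz":0,"fingers":93},{"x":-22,"y":0,"z":22,"wx":0,"wy":0,"wz":0,"fingers":93},{"x":0,"y":0,"z":0,"wx":0,"wy":0,"wz":0,"fingers":93}]'; python3 b.py 27
python3 - <<'E'
from h import *
s=snapshot("wrist");cv2.imwrite(f"pics/wrist23.png",s["img"][:,:,::-1])
s=snapshot("side");cv2.imwrite(f"pics/side23.png",s["img"][:,:,::-1])
E
```

```text
clock: 30.5
tool_pos: [454.7, -221.8, 82.4]
orientation: [-0.281, 0.562, 0.749, 0.21]
force: [-0.0, 0.8, 0.2]
finger_gap: 1.001
rotvec tool [-0.008  0.017  0.008] mag 0.02
tcp target [ 450.  -227.6   13. ] shift in cur tool [-48.8  -6.1  49.5] in target tool [-49.7  -6.1  48.7]
pinch [ 458.2 -233.6   96.6] [-0.   0.8  0.2] [-0.737  0.766  1.522  0.351  1.498 -1.164] gap 1.00103453807518
[[-0.211  0.96  -0.184]
 [ 0.724  0.28   0.63 ]
 [ 0.657 -0.001 -0.754]]
```

View pics/wrist23.png

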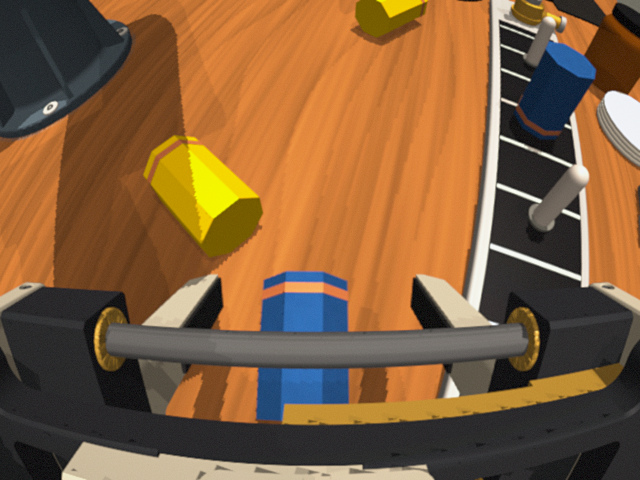

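View pics/side23.png

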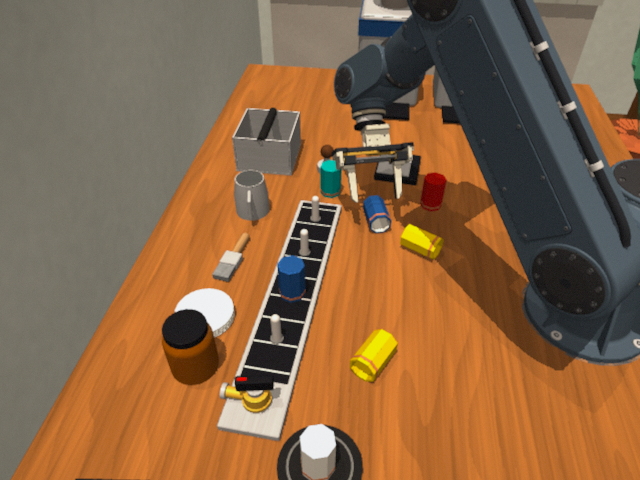

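```bash
python3 -m crank '[{"x":-12,"y":-6,"z":12,"wx":-0.006,"wy":0.008,"wz":0.004,"fingers":93},{"x":-14,"y":-1,"z":14,"wx":0,"wy":0.006,"wz":0.003,"fingers":93},{"x":-9,"y":0,"z":9,"wx":0,"wy":0,"wz":0,"fingers":93},{"x":0,"y":0,"z":0,"wx":0,"wy":0,"wz":0,"fingers":93}]'; python3 b.py 27
```

```text
clock: 31.0
tool_pos: [451.7, -229.3, 36.1]
orientation: [-0.28, 0.564, 0.746, 0.215]
force: [1.1, 0.2, 0.5]
finger_gap: 0.997
rotvec tool [0.003 0.012 0.005] mag 0.013
tcp target [ 450.  -227.6   13. ] shift in cur tool [-13.6  -1.2  18.7] in target tool [-13.9  -1.1  18.5]
pinch [ 454.9 -241.3   50.2] [1.1 0.2 0.5] [-0.754  0.84   1.519  0.355  1.435 -1.199] gap 0.9968996481852361
[[-0.207  0.963 -0.175]
 [ 0.722  0.271  0.637]
 [ 0.66   0.005 -0.751]]
```

```bash
python3 -m crank '[{"x":-7,"y":-1,"z":10,"wx":0.003,"wy":0.01,"wz":0.004,"fingers":93},{"x":-5,"y":0,"z":7,"wx":0,"wy":0,"wz":0,"fingers":93},{"x":0,"y":0,"z":0,"wx":0,"wy":0,"wz":0,"fingers":93}]'; python3 b.py 27
python3 - <<'E'
from h import *
s=snapshot("wrist");cv2.imwrite(f"pics/wrist24.png",s["img"][:,:,::-1])
S=snapshot("side");a=cv2.resize(S["img"][100:260,310:460],None,fx=4.5,fy=3.7,interpolation=2);cv2.imwrite(f"pics/side24.png",a[:,:,::-1])
E
```

```text
clock: 31.3
tool_pos: [450.1, -227.4, 13.5]
orientation: [-0.285, 0.564, 0.744, 0.216]
force: [-0.0, -0.5, 0.2]
finger_gap: 1.004
rotvec tool [-0.     0.001  0.   ] mag 0.001
tcp target [ 450.  -227.6   13. ] shift in cur tool [-0.4 -0.1  0.2] in target tool [-0.4 -0.1  0.2]
pinch [ 453.5 -239.5   27.5] [-0.  -0.5  0.2] [-0.754  0.88   1.517  0.358  1.412 -1.207] gap 1.0038794698450892
[[-0.2    0.963 -0.18 ]
 [ 0.716  0.269  0.644]
 [ 0.669 -0.    -0.744]]
```

View pics/wrist24.png

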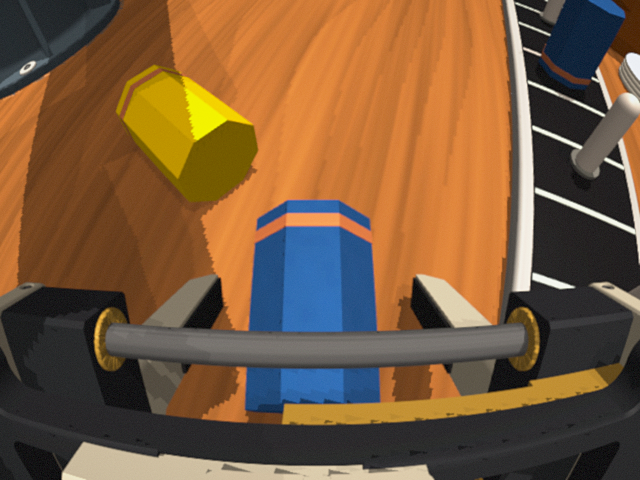

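View pics/side24.png

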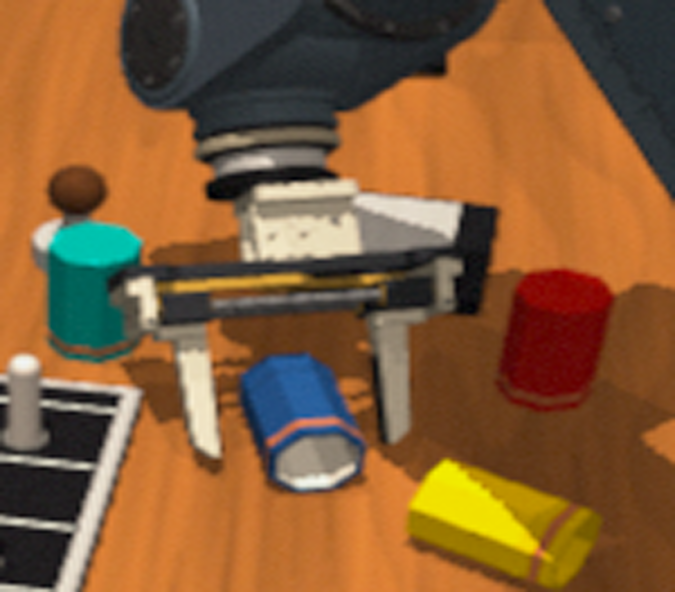

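```bash
python3 -m crank '[{"x":0,"y":0,"z":0,"wx":0,"wy":0,"wz":0,"fingers":70},{"x":0,"y":0,"z":0,"wx":0,"wy":0,"wz":0,"fingers":45},{"x":0,"y":0,"z":0,"wx":0,"wy":0,"wz":0,"fingers":45},{"x":0,"y":0,"z":0,"wx":0,"wy":0,"wz":0,"fingers":45},{"x":0,"y":0,"z":0,"wx":0,"wy":0,"wz":0,"fingers":45},{"x":0,"y":0,"z":0,"wx":0,"wy":0,"wz":0,"fingers":45}]' 30; python3 b.py 27
```

```text
clock: 32.0
tool_pos: [451.1, -228.2, 15.8]
orientation: [-0.284, 0.564, 0.745, 0.216]
force: [-0.8, 0.9, -2.2]
finger_gap: 0.561
rotvec tool [0.001 0.004 0.002] mag 0.004
tcp target [ 450.  -227.6   13. ] shift in cur tool [-1.2 -0.8  2.7] in target tool [-1.2 -0.8  2.7]
pinch [ 454.4 -240.3   29.9] [-0.8  0.9 -2.2] [-0.754  0.876  1.515  0.358  1.413 -1.207] gap 0.5606917272210316
[[-0.202  0.963 -0.178]
 [ 0.718  0.269  0.642]
 [ 0.666  0.002 -0.746]]
```

```bash
python3 -m crank '[{"x":8,"y":0,"z":-9,"wx":0,"wy":0,"wz":0,"fingers":45},{"x":24,"y":0,"z":-26,"wx":0,"wy":0,"wz":0,"fingers":45},{"x":30,"y":0,"z":-33,"wx":0,"wy":0,"wz":0,"fingers":45},{"x":30,"y":0,"z":-33,"wx":0,"wy":0,"wz":0,"fingers":45},{"x":20,"y":0,"z":-22,"wx":0,"wy":0,"wz":0,"fingers":45},{"x":0,"y":0,"z":0,"wx":0,"wy":-0.1,"wz":0,"fingers":45},{"x":0,"y":0,"z":0,"wx":0,"wy":-0.13,"wz":0,"fingers":45},{"x":0,"y":0,"z":0,"wx":0,"wy":-0.13,"wz":0,"fingers":45},{"x":0,"y":0,"z":0,"wx":0,"wy":-0.13,"wz":0,"fingers":45},{"x":0,"y":0,"z":0,"wx":0,"wy":-0.13,"wz":0,"fingers":45},{"x":0,"y":0,"z":0,"wx":0,"wy":-0.13,"wz":0,"fingers":45}]'; python3 b.py 150
```

```text
clock: 33.1
tool_pos: [450.0, -228.8, 196.4]
orientation: [0.022, 0.606, 0.795, -0.012]
force: [-0.4, -0.3, -2.2]
finger_gap: 0.557
rotvec tool [ 0.009  0.783 -0.   ] mag 0.783
tcp target [ 450.  -227.6  136. ] shift in cur tool [ 4.2 -0.2 60.3] in target tool [-39.6   0.3  45.7]
pinch [ 449.6 -227.9  215.2] [-0.4 -0.3 -2.2] [-0.547  0.276  1.818 -0.034  1.006 -0.798] gap 0.5566513889388344
[[-0.265  0.964  0.021]
 [ 0.963  0.266 -0.046]
 [-0.05   0.008 -0.999]]
```

```bash
python3 -m crank '[{"x":0,"y":0,"z":0,"wx":0,"wy":-0.13,"wz":0,"fingers":45},{"x":0,"y":0,"z":0,"wx":0,"wy":-0.13,"wz":0,"fingers":45},{"x":0,"y":0,"z":0,"wx":0,"wy":-0.13,"wz":0,"fingers":45},{"x":0,"y":0,"z":0,"wx":0,"wy":-0.13,"wz":0,"fingers":45},{"x":0,"y":0,"z":0,"wx":0,"wy":-0.13,"wz":0,"fingers":45},{"x":0,"y":0,"z":0,"wx":0,"wy":-0.13,"wz":0,"fingers":45},{"x":0,"y":0,"z":0,"wx":0,"wy":0,"wz":0,"fingers":45}]'
cat > c.py <<'E'
from h import *
import sys
a=np.radians(105.6-180); h=np.array([np.cos(a),np.sin(a),0]); y=np.array([-h[1],h[0],0]); a=np.radians(48)
Rt=frame(h*np.sin(a)-np.array([0,0,np.cos(a)]),y); need(Rt,[float(v) for v in sys.argv[1:4]])
p,r=tool(); print("pinch",(p-18.8*r.as_matrix()[:,2]).round(1),bot.state()["force"].round(1),bot.state()["joint_positions"].round(3),"gap",bot.state()["finger_gap"]); print(r.as_matrix().round(3)); log()
E
python3 c.py 603 -212 155;  python3 - <<'E'
from h import *
s=snapshot("side");cv2.imwrite(f"pics/side25.png",s["img"][:,:,::-1])
s=snapshot("wrist");cv2.imwrite(f"pics/wrist25.png",s["img"][:,:,::-1])
E
```

```text
clock: 33.8
tool_pos: [447.0, -227.6, 202.0]
orientation: [0.306, 0.564, 0.733, -0.227]
force: [-0.2, 0.5, -2.8]
finger_gap: 0.558
rotvec tool [ 0.002 -0.056 -0.015] mag 0.058
tcp target [ 606.8 -225.5  142.4] shift in cur tool [ 15.2 154.1  71.4] in target tool [ 16.9 154.4  70.2]
pinch [ 443.4 -214.8  215.3] [-0.2  0.5 -2.8] [-0.218  0.224  2.12  -1.153  0.746  0.396] gap 0.5584736668980951
[[-0.177  0.965  0.191]
 [ 0.688  0.26  -0.678]
 [-0.704  0.012 -0.71 ]]
```

View pics/side25.png

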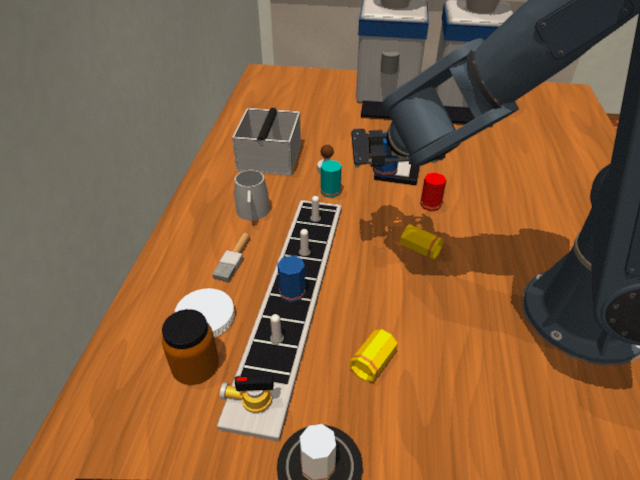

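View pics/wrist25.png

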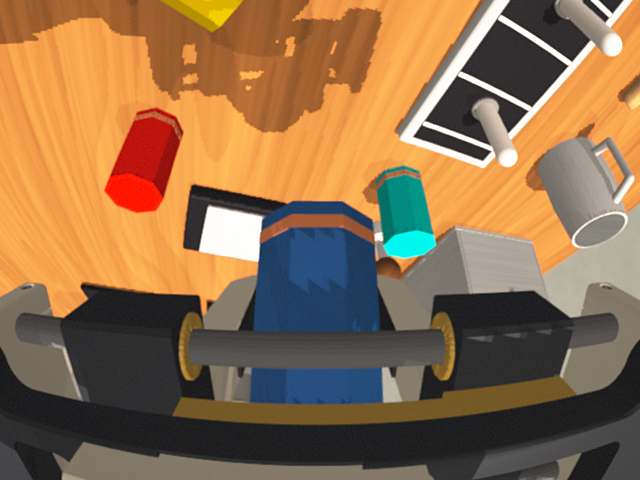

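```bash
python3 -m crank '[{"x":3,"y":31,"z":13,"wx":0,"wy":-0.011,"wz":-0.003,"fingers":45},{"x":3,"y":31,"z":13,"wx":0,"wy":-0.011,"wz":-0.003,"fingers":45},{"x":3,"y":31,"z":13,"wx":0,"wy":-0.011,"wz":-0.003,"fingers":45},{"x":3,"y":31,"z":13,"wx":0,"wy":-0.011,"wz":-0.003,"fingers":45},{"x":3,"y":31,"z":13,"wx":0,"wy":-0.011,"wz":-0.003,"fingers":45},{"x":0,"y":0,"z":0,"wx":0,"wy":0,"wz":0,"fingers":45}]'; python3 c.py 601.4 -209.3 145;  python3 - <<'E'
from h import *
s=snapshot("side");a=cv2.resize(s["img"][90:290,220:420],None,fx=4,fy=3,interpolation=2);cv2.imwrite(f"pics/side26.png",a[:,:,::-1])
s=snapshot("wrist");cv2.imwrite(f"pics/wrist26.png",s["img"][:,:,::-1])
E
```

```text
clock: 34.5
tool_pos: [613.7, -226.5, 150.1]
orientation: [0.316, 0.558, 0.729, -0.24]
force: [-0.2, 0.5, -1.3]
finger_gap: 0.56
rotvec tool [-0.003 -0.02  -0.007] mag 0.022
tcp target [ 605.2 -222.8  132.4] shift in cur tool [16.9 -7.3  7.8] in target tool [17.1 -7.2  7.5]
pinch [ 610.  -213.3  163. ] [-0.2  0.5 -1.3] [-0.139  0.576  1.742 -1.142  0.828  0.419] gap 0.560107331950479
[[-0.177  0.965  0.193]
 [ 0.661  0.262 -0.703]
 [-0.729  0.003 -0.684]]
```

View pics/side26.png

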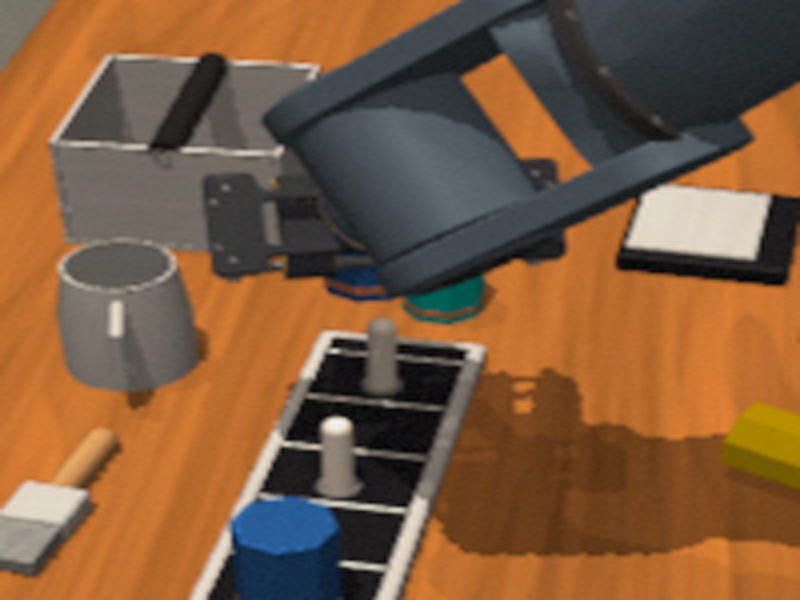

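View pics/wrist26.png

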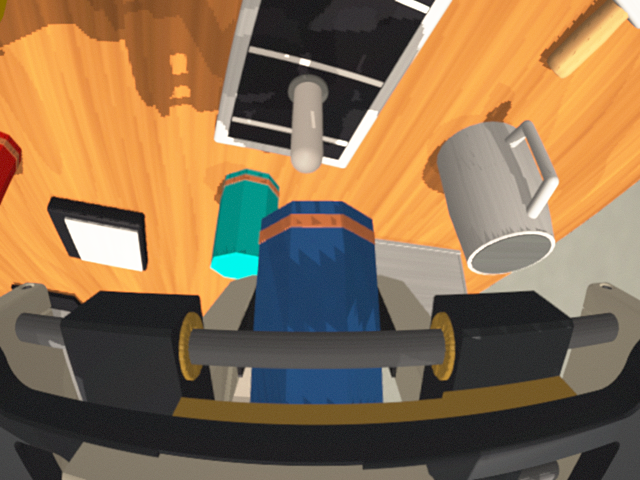

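Run:
```python
from h import *
s=snapshot("wrist")
f=lambda u,v,z:plane(s,np.array([u]),np.array([v]),z,True)[0]
C=cloud(s,True)
print("tip",f(308,160,82),C[155:165,303:313].reshape(-1,3).mean(0)); print("foot",f(309,92,16)); 
p,r=tool(); print("perp tool y of tip,foot:",r.inv().apply(f(308,160,82)-p)[1],r.inv().apply(f(309,92,16)-p)[1])
print("tray corners",f(217,140,16),f(343,166,16))
a=cv2.resize(s["img"][60:200,200:400],None,fx=4,fy=4,interpolation=2);cv2.imwrite("pics/w26z.png",a[:,:,::-1])
```

```text
tip [ 601.82810329 -209.6502721    82.        ] [ 601.26054012 -208.44424226   82.79863852]
foot [ 603.10195109 -215.16261239   16.        ]
perp tool y of tip,foot: -4.335585371287278 -4.746263519892598
tray corners [ 545.83510711 -275.67293016   16.        ] [ 648.80854363 -282.43922472   16.        ]
```

View pics/w26z.png

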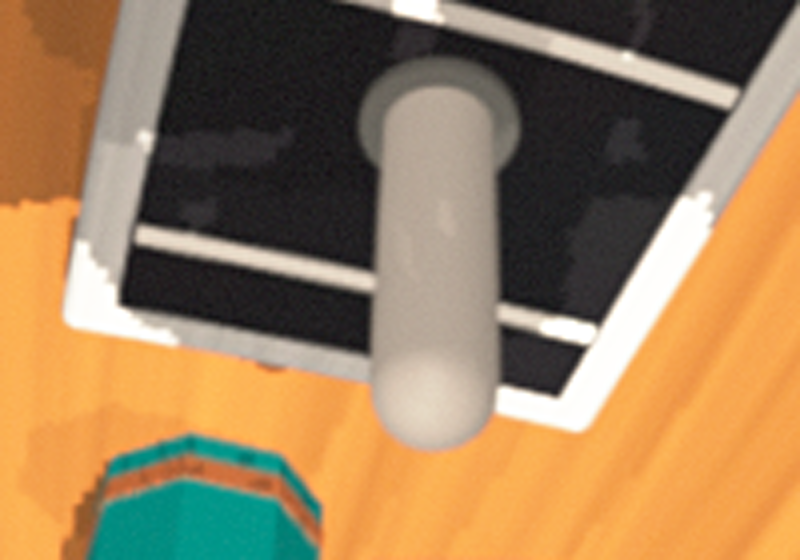

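```bash
python3 c.py 601.4 -208.5 140
```

```text
rotvec tool [-0.004 -0.019 -0.008] mag 0.021
tcp target [ 605.2 -222.   127.4] shift in cur tool [21.8 -4.2 12.1] in target tool [22.  -4.1 11.7]
pinch [ 607.1 -213.4  164.4] [-0.4 -0.1 -0.9] [-0.139  0.57   1.749 -1.145  0.828  0.423] gap 0.5614988786065365
[[-0.176  0.965  0.192]
 [ 0.66   0.261 -0.705]
 [-0.73   0.003 -0.683]]
```

```bash
python3 -m crank '[{"x":11,"y":-4,"z":6,"wx":-0.004,"wy":-0.018,"wz":-0.008,"fingers":45},{"x":9,"y":-1,"z":6,"wx":0,"wy":0,"wz":0,"fingers":45},{"x":0,"y":0,"z":0,"wx":0,"wy":0,"wz":0,"fingers":45}]'; python3 c.py 601.4 -208.5 110
```

```text
clock: 34.95
tool_pos: [602.6, -224.7, 130.6]
orientation: [0.323, 0.554, 0.727, -0.245]
force: [0.6, 0.4, -1.0]
finger_gap: 0.563
rotvec tool [-0.001 -0.003 -0.003] mag 0.004
tcp target [ 605.2 -222.    97.4] shift in cur tool [25.9  3.1 20.8] in target tool [26.   3.2 20.8]
pinch [ 598.9 -211.3  143.2] [ 0.6  0.4 -1. ] [-0.133  0.596  1.784 -1.216  0.814  0.512] gap 0.5628950659400965
[[-0.178  0.964  0.198]
 [ 0.647  0.266 -0.714]
 [-0.741  0.001 -0.671]]
```

```bash
python3 -m crank '[{"x":10,"y":3,"z":7,"wx":0,"wy":-0.003,"wz":0,"fingers":45},{"x":10,"y":0,"z":8,"wx":0,"wy":0,"wz":0,"fingers":45},{"x":4,"y":0,"z":4,"wx":0,"wy":0,"wz":0,"fingers":45}]'; python3 c.py 601.4 -208.5 80;python3 - <<'E'
from h import *
s=snapshot("wrist");cv2.imwrite("pics/w27.png",s["img"][:,:,::-1])
E
```

```text
clock: 35.25
tool_pos: [605.3, -222.7, 102.3]
orientation: [0.324, 0.555, 0.726, -0.245]
force: [-0.3, -0.4, -1.7]
finger_gap: 0.551
rotvec tool [-0.001 -0.    -0.006] mag 0.006
tcp target [ 605.2 -222.    67.4] shift in cur tool [26.5 -0.1 22.8] in target tool [26.5  0.1 22.8]
pinch [ 601.6 -209.3  114.9] [-0.3 -0.4 -1.7] [-0.128  0.649  1.784 -1.265  0.801  0.587] gap 0.5511213284143984
[[-0.174  0.964  0.199]
 [ 0.646  0.265 -0.716]
 [-0.743  0.004 -0.669]]
```

View pics/w27.png

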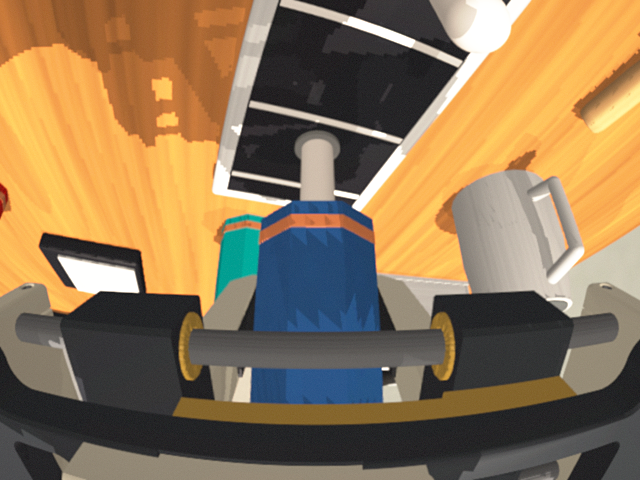

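The peg lies along the cup's centreline (u 317 against 316), its tip is inside the mouth and there is no contact force. I'll lower.

```bash
python3 -m crank '[{"x":10,"y":0,"z":9,"wx":0,"wy":0,"wz":0,"fingers":45},{"x":10,"y":0,"z":8,"wx":0,"wy":0,"wz":0,"fingers":45},{"x":5,"y":0,"z":4,"wx":0,"wy":0,"wz":0,"fingers":45}]'; python3 c.py 601.4 -208.5 59.5
```

```text
clock: 35.6
tool_pos: [606.1, -222.5, 71.5]
orientation: [0.325, 0.555, 0.725, -0.245]
force: [-0.1, -0.1, -1.2]
finger_gap: 0.559
rotvec tool [ 0.     0.001 -0.009] mag 0.009
tcp target [ 605.2 -222.    46.9] shift in cur tool [18.7 -1.  15.8] in target tool [18.7 -0.8 15.9]
pinch [ 602.4 -209.    84. ] [-0.1 -0.1 -1.2] [-0.128  0.705  1.785 -1.32   0.785  0.668] gap 0.5591250125445686
[[-0.172  0.965  0.2  ]
 [ 0.646  0.264 -0.716]
 [-0.744  0.007 -0.669]]
```

```bash
python3 -m crank '[{"x":7,"y":0,"z":6,"wx":0,"wy":0,"wz":0,"fingers":45},{"x":5,"y":0,"z":4,"wx":0,"wy":0,"wz":0,"fingers":45}]'; python3 c.py 601.4 -208.5 59.5;python3 -m crank '[{"x":2,"y":0,"z":2,"wx":0,"wy":0,"wz":-0.005,"fingers":45}]'; python3 c.py 601.4 -208.5 59.5
```

```text
clock: 35.8
tool_pos: [606.5, -222.2, 56.2]
orientation: [0.326, 0.556, 0.725, -0.244]
force: [-0.5, 0.4, -1.7]
finger_gap: 0.561
rotvec tool [ 0.001  0.001 -0.01 ] mag 0.01
tcp target [ 605.2 -222.    46.9] shift in cur tool [ 7.2 -1.3  5.8] in target tool [ 7.2 -1.3  5.8]
pinch [ 602.8 -208.7   68.7] [-0.5  0.4 -1.7] [-0.127  0.734  1.783 -1.348  0.779  0.708] gap 0.5610057753896596
[[-0.17   0.965  0.201]
 [ 0.646  0.263 -0.716]
 [-0.744  0.008 -0.668]]
clock: 35.9
tool_pos: [606.6, -222.3, 52.9]
orientation: [0.325, 0.554, 0.726, -0.245]
force: [0.1, -0.0, -1.5]
finger_gap: 0.554
rotvec tool [ 0.001  0.001 -0.004] mag 0.004
tcp target [ 605.2 -222.    46.9] shift in cur tool [ 4.9 -1.3  3.5] in target tool [ 4.9 -1.3  3.5]
pinch [ 602.8 -208.8   65.5] [ 0.1 -0.  -1.5] [-0.127  0.74   1.783 -1.353  0.778  0.71 ] gap 0.5537970214854422
[[-0.176  0.964  0.201]
 [ 0.645  0.267 -0.716]
 [-0.744  0.004 -0.668]]
```

```bash
python3 -m crank '[{"x":2,"y":0,"z":2,"wx":0,"wy":0,"wz":0,"fingers":45}]';python3 -m crank '[{"x":1.5,"y":0,"z":1.5,"wx":0,"wy":0,"wz":0,"fingers":45}]';python3 -m crank '[{"x":1.5,"y":0,"z":1.5,"wx":0,"wy":0,"wz":0,"fingers":45}]'
```

```text
clock: 36.0
tool_pos: [606.7, -222.5, 50.1]
orientation: [0.325, 0.554, 0.726, -0.245]
force: [1.6, -0.3, -1.3]
finger_gap: 0.556
clock: 36.1
tool_pos: [606.8, -222.6, 47.9]
orientation: [0.325, 0.554, 0.726, -0.245]
force: [0.1, -1.0, -2.0]
finger_gap: 0.557
clock: 36.2
tool_pos: [607.0, -222.8, 45.8]
orientation: [0.325, 0.554, 0.726, -0.245]
force: [-0.2, -0.3, -1.8]
finger_gap: 0.556
```

```bash
python3 -m crank '[{"x":1.2,"y":0,"z":1,"wx":0,"wy":0,"wz":0,"fingers":45}]';python3 -m crank '[{"x":1.2,"y":0,"z":1,"wx":0,"wy":0,"wz":0,"fingers":45}]';python3 c.py 601.4 -208.5 59.5
```

```text
clock: 36.3
tool_pos: [607.2, -222.9, 45.0]
orientation: [0.326, 0.553, 0.726, -0.246]
force: [-4.3, 5.6, 14.4]
finger_gap: 0.56
clock: 36.4
tool_pos: [607.5, -223.2, 45.0]
orientation: [0.327, 0.553, 0.725, -0.246]
force: [-5.0, 5.7, 14.1]
finger_gap: 0.56
rotvec tool [ 0.001  0.006 -0.005] mag 0.008
tcp target [ 605.2 -222.    46.9] shift in cur tool [-0.2 -1.9 -2.7] in target tool [-0.2 -1.9 -2.7]
pinch [ 603.7 -209.7   57.5] [-5.   5.7 14.1] [-0.127  0.757  1.78  -1.373  0.778  0.735] gap 0.5597091174086166
[[-0.174  0.964  0.202]
 [ 0.641  0.266 -0.719]
 [-0.747  0.004 -0.665]]
```

```bash
python3 -m crank '[{"x":0,"y":0,"z":0,"wx":0,"wy":0,"wz":0,"fingers":56},{"x":0,"y":0,"z":0,"wx":0,"wy":0,"wz":0,"fingers":70},{"x":0,"y":0,"z":0,"wx":0,"wy":0,"wz":0,"fingers":80},{"x":0,"y":0,"z":0,"wx":0,"wy":0,"wz":0,"fingers":80},{"x":-7,"y":0,"z":-6,"wx":0,"wy":0,"wz":0,"fingers":80},{"x":-15,"y":0,"z":-14,"wx":0,"wy":0,"wz":0,"fingers":80},{"x":-25,"y":0,"z":-22,"wx":0,"wy":0,"wz":0,"fingers":80},{"x":-28,"y":0,"z":-25,"wx":0,"wy":0,"wz":0,"fingers":80},{"x":-28,"y":0,"z":-25,"wx":0,"wy":0,"wz":0,"fingers":80},{"x":-28,"y":0,"z":-25,"wx":0,"wy":0,"wz":0,"fingers":80},{"x":0,"y":0,"z":0,"wx":0,"wy":0,"wz":0,"fingers":80}]'; python3 c.py 601.4 -208.5 200
python3 - <<'E'
from h import *
for n in("side","top","wrist"):
    s=snapshot(n);cv2.imwrite(f"pics/{n}28.png",s["img"][:,:,::-1])
    for m,q in blue(s,n=="wrist",20,115):
        print(n,len(q),np.percentile(q[:,2],[5,50,95]).round(1),q[q[:,2]>np.percentile(q[:,2],95)-6].mean(0).round(1))
E
```

```text
clock: 37.5
tool_pos: [606.6, -223.0, 230.6]
orientation: [0.327, 0.553, 0.726, -0.246]
force: [-0.1, -0.1, 0.6]
finger_gap: 0.863
rotvec tool [ 0.002  0.005 -0.004] mag 0.007
tcp target [ 605.2 -222.   187.4] shift in cur tool [33.2 -1.3 27.7] in target tool [33.1 -1.1 27.9]
pinch [ 602.8 -209.5  243.2] [-0.1 -0.1  0.6] [-0.127  0.449  1.726 -1.064  0.904  0.277] gap 0.8626563795007532
[[-0.175  0.963  0.203]
 [ 0.642  0.268 -0.718]
 [-0.746  0.005 -0.665]]
side 687 [ 38.7  83.4 101.8] [ 604.  -209.4  100. ]
side 951 [ 40.1  89.8 101.8] [617.5  40.  100.1]
top 135 [ 98.  101.8 106.3] [629.3  44.1 103.2]
top 204 [ 97.6 102.1 106. ] [ 608.4 -226.2  103. ]
wrist 7642 [ 39.4  98.7 100.6] [ 603.  -208.2   99.7]
```

View pics/side28.png

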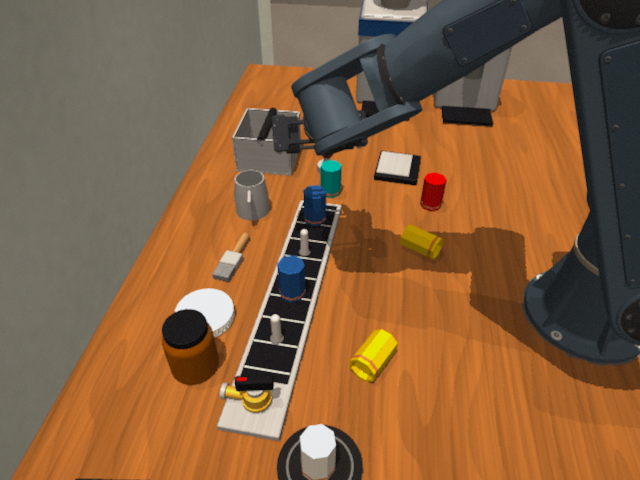

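View pics/wrist28.png

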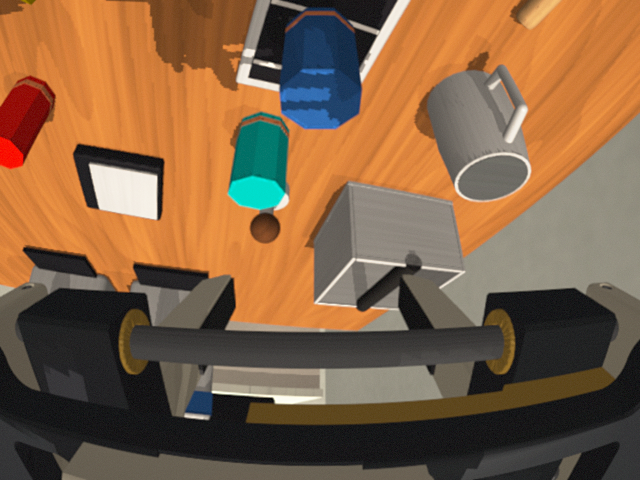

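Both blue cups are upright on their pegs. I'll level the tool and move it clear for a full final check.

```bash
python3 -m crank '[{"x":-20,"y":-20,"z":-20,"wx":0,"wy":0,"wz":0,"fingers":80},{"x":0,"y":-40,"z":-10,"wx":0,"wy":0.13,"wz":0,"fingers":80},{"x":0,"y":-40,"z":-10,"wx":0,"wy":0.13,"wz":0,"fingers":80},{"x":0,"y":-40,"z":-10,"wx":0,"wy":0.13,"wz":0,"fingers":80},{"x":0,"y":-40,"z":-10,"wx":0,"wy":0.13,"wz":0,"fingers":80},{"x":0,"y":-40,"z":-10,"wx":0,"wy":0.13,"wz":0,"fingers":80},{"x":0,"y":-40,"z":0,"wx":0,"wy":0.13,"wz":0,"fingers":80},{"x":-45,"y":0,"z":0,"wx":0,"wy":0,"wz":0,"fingers":80},{"x":-45,"y":0,"z":0,"wx":0,"wy":0,"wz":0,"fingers":80},{"x":-45,"y":0,"z":0,"wx":0,"wy":0,"wz":0,"fingers":80},{"x":-45,"y":0,"z":0,"wx":0,"wy":0,"wz":0,"fingers":80},{"x":0,"y":0,"z":0,"wx":0,"wy":0,"wz":0,"fingers":80}]'
python3 - <<'E'
from h import *
p,r=tool(); print(p,r.as_matrix().round(3),bot.state()["joint_positions"].round(3))
for n in("side","top"):
    s=snapshot(n);cv2.imwrite(f"pics/{n}29.png",s["img"][:,:,::-1])
    for m,q in blue(s,False,20,115):
        print(n,len(q),np.percentile(q[:,2],[5,50,95]).round(1),q[q[:,2]>np.percentile(q[:,2],95)-6].mean(0).round(1))
    if n=="top":
        C=cloud(s)
        for nm,c,z0,z1 in(("A",(619,36),92,112),("B",(602,-212),92,112),("white",(515,390),78,102),("bar",(636,297),74,112)):
            m=(C[...,2]>z0)&(C[...,2]<z1)&(abs(C[...,0]-c[0])<45)&(abs(C[...,1]-c[1])<45); q=C[m]; print(nm,len(q),q.mean(0).round(1),cv2.minAreaRect(q[:,:2].astype(np.float32)))
E
```

```text
clock: 38.85
tool_pos: [388.2, -441.7, 285.3]
orientation: [0.004, 0.604, 0.797, -0.014]
force: [-0.1, 0.5, -1.2]
finger_gap: 0.862
[ 388.17042002 -441.6759241   285.34502508] [[-0.271  0.963 -0.01 ]
 [ 0.962  0.27  -0.026]
 [-0.023 -0.017 -1.   ]] [-0.917  0.357  1.475 -0.025  1.295 -1.185]
side 690 [ 37.9  84.  101.9] [ 603.9 -209.3  100.1]
side 953 [ 39.6  90.  102. ] [617.7  40.1 100.2]
top 486 [ 53.  100.9 105.4] [618.7  33.9 102.4]
top 516 [ 53.2 101.4 106. ] [ 604.3 -215.4  102.9]
A 430 [618.4  34.  101.4] ((618.9784545898438, 34.372161865234375), (53.47346496582031, 51.53115463256836), 24.05149269104004)
B 437 [ 604.3 -215.4  102.1] ((605.0050659179688, -215.68797302246094), (51.98191452026367, 52.39282989501953), 13.51736831665039)
white 466 [515.8 386.6  88.4] ((515.8955078125, 387.3891906738281), (53.880584716796875, 51.745601654052734), 60.83584213256836)
bar 207 [635.6 291.9  85. ] ((636.6275634765625, 293.227294921875), (64.88385009765625, 17.4085693359375), 9.659390449523926)
```

View pics/top29.png

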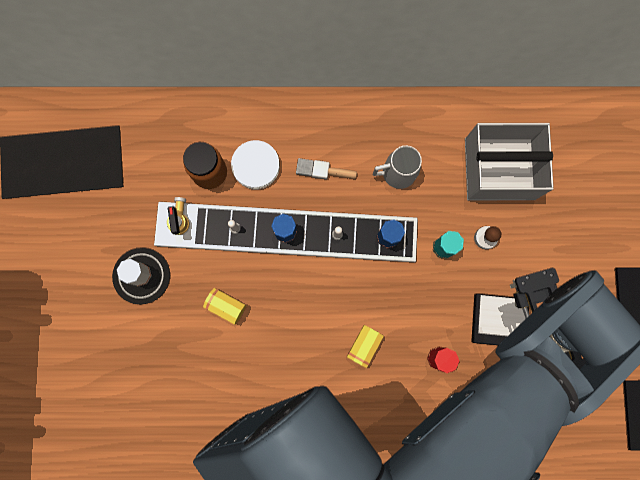

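View pics/side29.png

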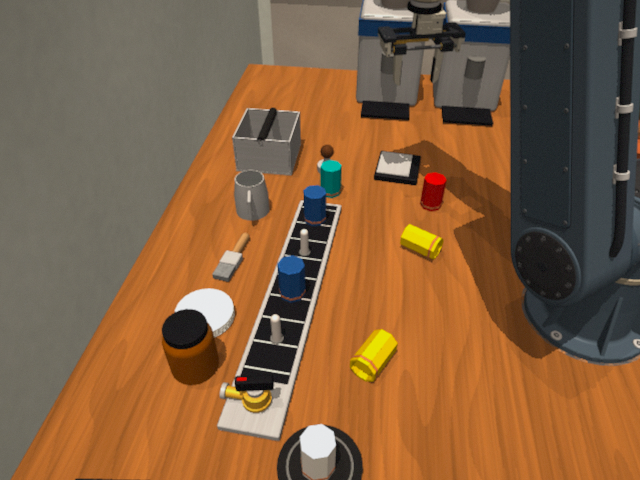

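```bash
python3 -m crank '[{"x":0,"y":0,"z":0,"wx":0,"wy":0,"wz":0,"fingers":80},{"x":0,"y":0,"z":0,"wx":0,"wy":0,"wz":0,"fingers":80},{"x":0,"y":0,"z":0,"wx":0,"wy":0,"wz":0,"fingers":80}]'; python3 -c "
from cell import bot; print(bot.hand_in())"
```

```text
clock: 39.25
tool_pos: [387.3, -435.3, 285.0]
orientation: [0.002, 0.603, 0.798, -0.013]
force: [-0.3, -0.4, 0.8]
finger_gap: 0.863
the job is handed in; nothing more can be done
None
```

The job was handed in at 39 s, well inside the 210 s limit, and my last checks showed every goal met; the simulator gave no verdict.

- **Drain cock:** I turned it to its stop and pressed until it stalled at 44 N. Seen about 30 s after release, the bar was still at about 1.34 rad with its top at 85 mm, which fits 9 mm of depth.
- **White tumbler:** it stands mouth down on the mat about 3 mm from the centre, with its top at 88 mm.
- **Blue tumblers:** I saw only two. They are mouth down on pegs 3 and 1, both with tops at about 101 mm (so the rims are on the tray) and roughly 3 mm from the peg axes.
- **Everything else:** the bystanders and look-alike tumblers look unmoved in the final pictures. The gripper is clear of everything.

The top camera read y about 3–7 mm lower than the side and wrist cameras. I used the wrist camera for every grasp and placing, and the difference is small against the 20 mm and 40 mm limits.

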